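Fill the rail of a door-control panel with relay modules

ROBOT

A 7-joint arm with a two-finger parallel gripper is mounted at the origin on the work surface. World frame = base frame: x ahead of the robot, y to its left, z up, the work surface at z = 0. Lengths are in m, angles in rad, forces in N, time in s.
With the tool pointing down it reaches from about 0.425 to 0.875 m from the base axis. Payload 4.7 kg.
Tool frame: the origin (TCP) lies at the very end of the fingers, on their centre line; the grasp point (between the pads) lies behind it (ctrl.tcp_to_grasp is the y of the grasp point in the tool frame, in m); y points along the fingers, x is the direction in which the jaws open and shut, and the axes are right-handed (so a half turn about y gives the same grasp; the last joint's range is limited). The gripper opens to 87 mm and grips with 3 to 60 N. Pads are 19 mm wide; open, the fingers measure 117 mm over their backs; the gripper's body (75 mm by 190 mm) begins 51 mm behind the grasp point.
Start: joints at [-1.108, 0.321, -0.07, 1.45, 0.023, 1.371, -0.057], TCP at [0.282, 0.586, 0.223] pointing down, gripper open.
Joint ranges: [-2.86, 2.86], [-0.3, 2.09], [-1.38, 1.24], [0.06, 2.45], [-1.56, 4.7], [0.09, 2.05], [-2.69, 2.69]. Speed limits (rad/s): [2.57, 2.57, 3.14, 3.14, 3.14, 3.14, 3.14].

INTERFACE

Orientations are given as a rotation vector (axis times angle).
In Python, from bench import ctrl, get_image, workorder gives the robot as it stands.
- The arm moves only by the tool drive_tool, never from a script. Its argument "increments" is text: rows parted by semicolons, each of 5 numbers parted by spaces: the shift along the tool's x, y, z in mm, then the turn about the tool's y in degrees, then the closure in counts, from 0 (fully open) to 255 (shut). In form: tx ty tz yaw fingers; .... A call has 1 to 20 rows; each row shifts and turns the commanded pose from where the row before left it, along the tool's axes as they then stand; what a row does not reach is not made up. A row lasts 1/8 s, in which the tool goes at most 62.5 mm and 10.7 degrees, less where a joint would pass 70% of its speed; a pose out of reach is approached as far as the arm can. A call is refused whole if a number of a shift passes 62.5 or a number of a turn 10.7, either way. A call with a gripper value outside its range is refused whole. The fingers move at their own pace and stop on an object; "squeeze" is the grip in N (left out, the last holds). Time passes only in rows, so rows that do not move let the fingers close. It gives the time, the measured TCP pose, the force and the opening at its end, in the units of the state.
- ctrl.get_state(): the state, without advancing time (a new reading comes with each control period).
- get_image(name): name is "side" or "top" or "wrist"; returns a dict with "img" (480x640x3 uint8, red, green, blue), "mtx" (3x3 intrinsics, pixels), "camera_from_world" (4x4, takes a point from world to camera coordinates). Camera axes: x right, y up, looking along -z (the intrinsics and any distortion apply to the point x, -y, -z); pixel columns grow to the right and rows downward; lengths in m; the calibration is good to about 2 mm. A picture is of the moment at which its call begins. There is no depth.
- workorder.close_job(): hands the job in, once; it reports no verdict.
The state is a dict: "time": time; "joint_positions": joint angles; "qd": joint speeds; "joint_torque": joint torques, N m; "position": TCP position; "tool_rot": TCP orientation; "ft_force": force on the tool from outside, world axes, zero at the start; "torque": the same for the moment, N m; "grip_width": opening from 0.0 (shut) to 1.0 (fully open).
Only numpy, scipy, OpenCV 4.12 (cv2) and the standard library are available. Lean on these libraries where they do the work, as an engineer would, in place of code of your own. Each camera call takes 0.05 s, during which the arm holds its last target.

TASK

Make up this door-control panel: slide the black end bracket clear, then set the wide door controller down on the rail flush against the power supply, and every relay module from the tray after it, each fully down, latch tab towards the robot like the power supply's, and pushed up flush against its neighbour so that the row has no gaps. Then slide the end bracket back up flush against the last module; leave the round sounder in its compartment and the other things on the counter where they are.

Things in the scene. Friction and masses are not known exactly. Their poses are not given: they have to be found in the camera images.
- panel: white mounting panel flat on the counter, fixed, 190 x 480 x 6 mm. Origin: on the counter under the middle of its rail; x across the rail, away from the robot, y along it. Steel rail 35 mm wide, at x = 0, y = -220 to 220 mm, top 21 mm above the origin, edges rounded. Wiring duct at x = 70 to 100 mm, 42 mm high
- psu_face (a point): free (+y) face of the power supply fixed at the rail's -y end: 54 mm wide, same profile and way round as the relay modules (latch tab at -x). Point: middle of the face's lower edge, 15 mm above the panel's origin. The row starts here and grows to +y. Axes as the panel's. Units slide on the rail with 1 to 4 N of friction each
- bracket (a joint): place of the end bracket along the rail, m: 0 = against the power supply, 0.350 = stop at the rail's free (+y) end. It cannot leave the rail and slides with about 3 N of friction, staying where it is left
- bracket_top (a point): centre of the top of the end bracket, a black block 50 mm (x) x 24 mm (y), upright sides reaching 42 mm down from this point, which is 63 mm above the counter; can be gripped across x. Axes as the panel's
- controller: door controller, always present: of the same make-up, length, height, nose length and groove as a relay module but 72 mm wide (y), with a small dark window and three buttons on its nose. Latch tab at its -x end. 0.19 to 0.34 kg. Starts in a wide compartment of the tray. Origin: centre of the underside
- tray: black parts tray, fixed, 226 (x) x 275 (y) x 30 mm high, walls and floor 4 mm. Two wide compartments (84 mm, centres x = -55.5, +55.5, y = -91.5 mm) and six narrow ones (57 mm, y = -17, 44, 105 mm). Origin: centre of the underside
- sounder: round white sounder, 52 mm across and 36 mm high, loose in a wide compartment of the tray; not part of the job. Origin: centre of the underside
- relay1: relay module (3 to 5 present): grey, 90 (x) x 45 (y) x 64 mm high. Base 34 mm high; above it, centred, a 45 x 45 mm nose: grip it across x, fingers over the base's shoulders. Groove along y under it, 39 mm wide, 6 mm deep, straddles the rail. Black latch tab at -x end. 0.13 to 0.22 kg. Origin: centre of underside; when fully on the rail 15 mm above the panel's origin, at x = 0
- relay2: relay module (3 to 5 present): grey, 90 (x) x 45 (y) x 64 mm high. Base 34 mm high; above it, centred, a 45 x 45 mm nose: grip it across x, fingers over the base's shoulders. Groove along y under it, 39 mm wide, 6 mm deep, straddles the rail. Black latch tab at -x end. 0.13 to 0.22 kg. Origin: centre of underside; when fully on the rail 15 mm above the panel's origin, at x = 0
- relay3: relay module (3 to 5 present): grey, 90 (x) x 45 (y) x 64 mm high. Base 34 mm high; above it, centred, a 45 x 45 mm nose: grip it across x, fingers over the base's shoulders. Groove along y under it, 39 mm wide, 6 mm deep, straddles the rail. Black latch tab at -x end. 0.13 to 0.22 kg. Origin: centre of underside; when fully on the rail 15 mm above the panel's origin, at x = 0
- relay4: relay module (3 to 5 present): grey, 90 (x) x 45 (y) x 64 mm high. Base 34 mm high; above it, centred, a 45 x 45 mm nose: grip it across x, fingers over the base's shoulders. Groove along y under it, 39 mm wide, 6 mm deep, straddles the rail. Black latch tab at -x end. 0.13 to 0.22 kg. Origin: centre of underside; when fully on the rail 15 mm above the panel's origin, at x = 0
- relay5: relay module (3 to 5 present): grey, 90 (x) x 45 (y) x 64 mm high. Base 34 mm high; above it, centred, a 45 x 45 mm nose: grip it across x, fingers over the base's shoulders. Groove along y under it, 39 mm wide, 6 mm deep, straddles the rail. Black latch tab at -x end. 0.13 to 0.22 kg. Origin: centre of underside; when fully on the rail 15 mm above the panel's origin, at x = 0
- controller_tab (a point): latch tab of controller, 53 mm from its origin towards its own -x, 4 mm above its underside
- relay1_tab (a point): latch tab of relay1, 53 mm from its origin towards its own -x, 4 mm above its underside
- relay2_tab (a point): latch tab of relay2, 53 mm from its origin towards its own -x, 4 mm above its underside
- relay3_tab (a point): latch tab of relay3, 53 mm from its origin towards its own -x, 4 mm above its underside
- relay4_tab (a point): latch tab of relay4, 53 mm from its origin towards its own -x, 4 mm above its underside
- relay5_tab (a point): latch tab of relay5, 53 mm from its origin towards its own -x, 4 mm above its underside
- screwdriver: screwdriver lying on the counter in front of the panel; a bystander. Origin: at the middle of its length
- card_terminal: payment card terminal 165 x 78 x 30 mm on the right; a bystander. Origin: centre of the underside
- dome_camera: dome camera, 110 mm across, 70 mm high, beyond the panel; a bystander. Origin: centre of the underside
- tape: roll of packing tape, 104 mm across, 48 mm high, beyond the panel; a bystander. Origin: centre of the underside
- camera_box: blue camera carton 130 x 130 x 110 mm, to the right of the panel; a bystander. Origin: centre of the underside
Not all that is in view belongs to the job. What is shaped like the controller but red is not meant.

How it is judged:
At the end, for the whole second after the job is handed in: The controller, then every relay module present, is fully down on the rail, upright and square (0.05 rad), latch tab towards the robot, at rest; no gap over 2.5 mm from the power supply through the row to the end bracket. The sounder is still in its compartment (x of controller in the frame of panel between -0.005 and 0.005 m and z of controller in the frame of panel between 0.0125 and 0.018 m and angle between each of controller, relay1, relay2, relay3, relay4, relay5's own z axis and vertical below 0.05 rad and angle between the y axis of each of controller, relay1, relay2, relay3, relay4, relay5 and the y axis of panel, either way round below 0.05 rad and x of each of controller_tab, relay1_tab, relay2_tab, relay3_tab, relay4_tab, relay5_tab in the frame of panel below 0 m and linear speed of each of controller, relay1, relay2, relay3, relay4, relay5 below 0.01 m/s and y of controller in the frame of psu_face below 0.0385 m and x of relay1 in the frame of panel between -0.005 and 0.005 m and z of relay1 in the frame of panel between 0.0125 and 0.018 m and (y of relay1 in the frame of controller between 0.02 and 0.061 m or y of relay1 in the frame of relay2 between 0.02 and 0.0475 m or y of relay1 in the frame of relay3 between 0.02 and 0.0475 m or y of relay1 in the frame of relay4 between 0.02 and 0.0475 m or y of relay1 in the frame of relay5 between 0.02 and 0.0475 m) and x of relay2 in the frame of panel between -0.005 and 0.005 m and z of relay2 in the frame of panel between 0.0125 and 0.018 m and (y of relay2 in the frame of controller between 0.02 and 0.061 m or y of relay2 in the frame of relay1 between 0.02 and 0.0475 m or y of relay2 in the frame of relay3 between 0.02 and 0.0475 m or y of relay2 in the frame of relay4 between 0.02 and 0.0475 m or y of relay2 in the frame of relay5 between 0.02 and 0.0475 m) and x of relay3 in the frame of panel between -0.005 and 0.005 m and z of relay3 in the frame of panel between 0.0125 and 0.018 m and (y of relay3 in the frame of controller between 0.02 and 0.061 m or y of relay3 in the frame of relay1 between 0.02 and 0.0475 m or y of relay3 in the frame of relay2 between 0.02 and 0.0475 m or y of relay3 in the frame of relay4 between 0.02 and 0.0475 m or y of relay3 in the frame of relay5 between 0.02 and 0.0475 m) and x of relay4 in the frame of panel between -0.005 and 0.005 m and z of relay4 in the frame of panel between 0.0125 and 0.018 m and (y of relay4 in the frame of controller between 0.02 and 0.061 m or y of relay4 in the frame of relay1 between 0.02 and 0.0475 m or y of relay4 in the frame of relay2 between 0.02 and 0.0475 m or y of relay4 in the frame of relay3 between 0.02 and 0.0475 m or y of relay4 in the frame of relay5 between 0.02 and 0.0475 m) and x of relay5 in the frame of panel between -0.005 and 0.005 m and z of relay5 in the frame of panel between 0.0125 and 0.018 m and (y of relay5 in the frame of controller between 0.02 and 0.061 m or y of relay5 in the frame of relay1 between 0.02 and 0.0475 m or y of relay5 in the frame of relay2 between 0.02 and 0.0475 m or y of relay5 in the frame of relay3 between 0.02 and 0.0475 m or y of relay5 in the frame of relay4 between 0.02 and 0.0475 m) and (y of bracket_top in the frame of relay1 between 0.02 and 0.037 m or y of bracket_top in the frame of relay2 between 0.02 and 0.037 m or y of bracket_top in the frame of relay3 between 0.02 and 0.037 m or y of bracket_top in the frame of relay4 between 0.02 and 0.037 m or y of bracket_top in the frame of relay5 between 0.02 and 0.037 m) and distance of sounder from where it was at the start of the episode below 0.05 m); the robot touches nothing.
It fails at once if a bystander on the counter is shoved or knocked away (more than 40 mm) (distance of any of screwdriver, card_terminal, dome_camera, tape, camera_box from where it was at the start of the episode above 0.04 m).
It fails at once if the sounder is taken out of its compartment (distance of sounder from where it was at the start of the episode above 0.05 m).
Of relay1, relay2, relay3, relay4, relay5 only 3 to 5 are there at a start; the rules pass over those that are not, and their reading is None.
At some moment in a run one of controller, relay1, relay2, relay3, relay4, relay5 may be knocked a few centimetres aside while the robot is not near it.
Once in a run the grip may slacken for a moment while it holds something.
It also fails if it takes over 210 s, if anything falls off the work surface, if the arm or the gripper's body presses on something with over 40 N, if the wrist force passes 120 N, or if a joint passes its speed limit or range.

## Working session

There is one attempt and no reset: what is moved stays moved. The work goes in short steps, Python scripts to look and compute and a tool call to move; the robot and the scene stay as the last step left them, time stands still between calls to the robot, and variables do not carry over. Pictures are saved under pics/ and viewed, and the job is handed in when it is done.

Besides the shell and the picture viewer there is one more tool, called after "Request:" as name(argument=value, ...), one argument or row to a line, values as JSON. drive_tool: Moves the arm, as the interface text tells. Its arguments: {"type":"object","properties":{"increments":{"type":"string"},"squeeze":{"type":"number"}},"required":["increments"]}

```bash
ls; mkdir -p pics; cat > h.py <<'E'
import numpy as np, cv2
from bench import ctrl,get_image,workorder
def snap(n,f):
    d=get_image(n); cv2.imwrite('pics/'+f+'.png',d['img'][:,:,::-1]); np.savez('pics/'+f+'.npz',m=d['mtx'],c=d['camera_from_world']); return d
def load(f):
    z=np.load('pics/'+f+'.npz'); return z['m'],z['c']
def px2w(f,u,v,z):
    m,c=load(f); d=np.linalg.inv(m)@np.array([u,v,1.]); d=np.array([d[0],-d[1],-d[2]])
    R=c[:3,:3];t=c[:3,3]; o=-R.T@t; d=R.T@d; return o+d*(z-o[2])/d[2]
def w2px(f,p):
    m,c=load(f); q=c[:3,:3]@np.array(p)+c[:3,3]; q=m@np.array([q[0],-q[1],-q[2]]); return q[:2]/q[2]
def crop(f,x0,y0,x1,y1,s,o):
    im=cv2.imread('pics/'+f+'.png')[y0:y1,x0:x1]; cv2.imwrite('pics/'+o+'.png',cv2.resize(im,None,fx=s,fy=s,interpolation=cv2.INTER_CUBIC))
E
python3 - <<'E'
from h import *
for n in ("side","top","wrist"): snap(n,n+"0")
s=ctrl.get_state(); print(s); print(ctrl.tcp_to_grasp); print(load("top0"),load("side0"))
E
```

```text
pics
{'time': 0.15, 'joint_positions': array([-1.10787761,  0.32165389, -0.07009684,  1.45135554,  0.02259395,
        1.37080237, -0.05690513]), 'qd': array([ 2.00708499e-03, -2.81327964e-03,  8.52129503e-04, -4.30131909e-03,
        7.13378026e-05,  1.13025558e-03,  4.24210721e-04]), 'joint_torque': array([-2.32479069e-04, -4.91799831e+01, -4.04704632e-01, -3.12877500e+01,
       -6.39133737e-02,  4.05421376e-02,  9.44102908e-05]), 'position': array([0.28189429, 0.58524641, 0.2217318 ]), 'tool_rot': array([-1.38955216, -0.87173657,  0.873658  ]), 'ft_force': array([ 0.43538382, -0.39050975,  1.19518228]), 'torque': array([-0.0018526 ,  0.00670876, -0.01691743]), 'grip_width': 0.9970092945859741}
-0.0187
(array([[455.62253649,   0.        , 319.06163199],
       [  0.        , 455.62253649, 243.11760586],
       [  0.        ,   0.        ,   1.        ]]), array([[-0.01585986, -0.99980851, -0.0114635 , -0.06876302],
       [ 0.98501222, -0.01759249,  0.17158506, -0.55395211],
       [-0.17175387, -0.00857037,  0.98510261, -1.14612481],
       [ 0.        ,  0.        ,  0.        ,  1.        ]])) (array([[619.0999244 ,   0.        , 320.59843465],
       [  0.        , 619.0999244 , 247.13111754],
       [  0.        ,   0.        ,   1.        ]]), array([[-0.99874553, -0.04749637,  0.01585725,  0.50622329],
       [ 0.04168365, -0.61314187,  0.78887231, -0.15254915],
       [-0.02774583,  0.78854368,  0.61435253, -1.7749654 ],
       [ 0.        ,  0.        ,  0.        ,  1.        ]]))
```

View pics/top0.png

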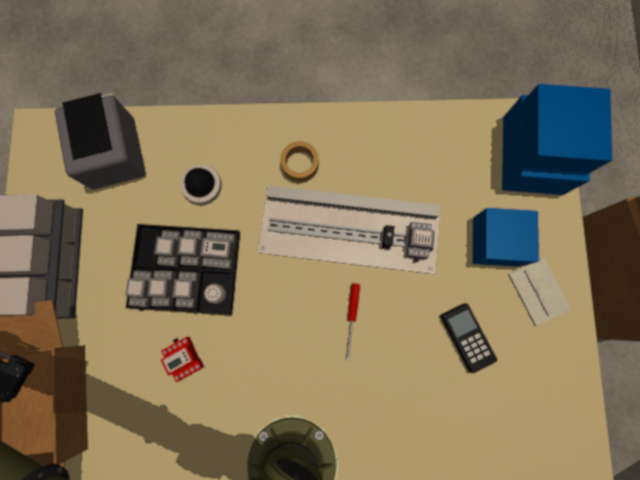

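View pics/side0.png

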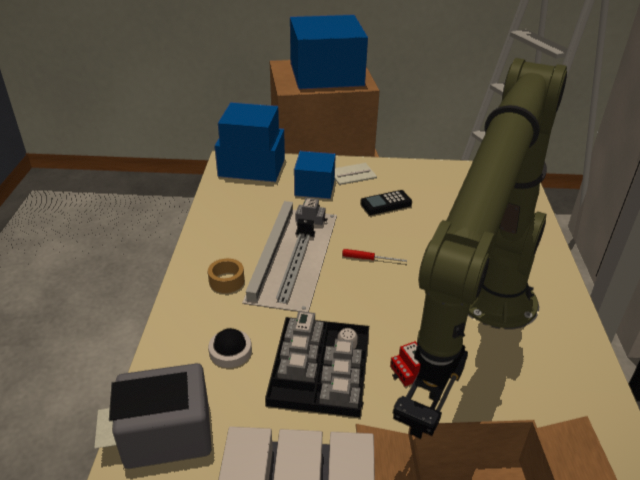

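View pics/wrist0.png

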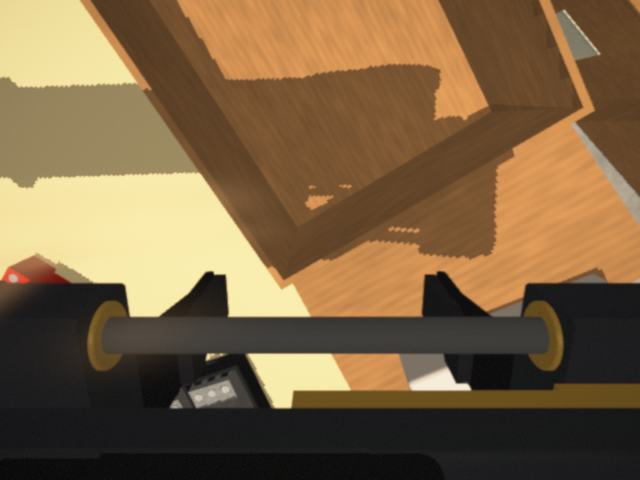

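Top view: the white panel is around (350,228), with the psu at (422,238) and the bracket at (388,237). The tray at (185,270) holds the controller at (218,248), the sounder at (214,293) and five relays. The red controller-like decoy lies on the counter at (181,360) and is not meant. I'll enlarge to confirm.

```bash
python3 - <<'E'
from h import *
crop("top0",120,215,250,325,6,"c1")
crop("top0",250,180,450,280,4,"c2")
for n,u,v in (("panel corners",266,187),("",439,205),("",434,272),("",259,254)): print(n,px2w("top0",u,v,0.006))
E
```

```text
panel corners [0.7206551  0.06702218 0.006     ]
 [ 0.66021663 -0.40846028  0.006     ]
 [ 0.47605007 -0.38388963  0.006     ]
 [0.5329721  0.08520172 0.006     ]
```

View pics/c1.png

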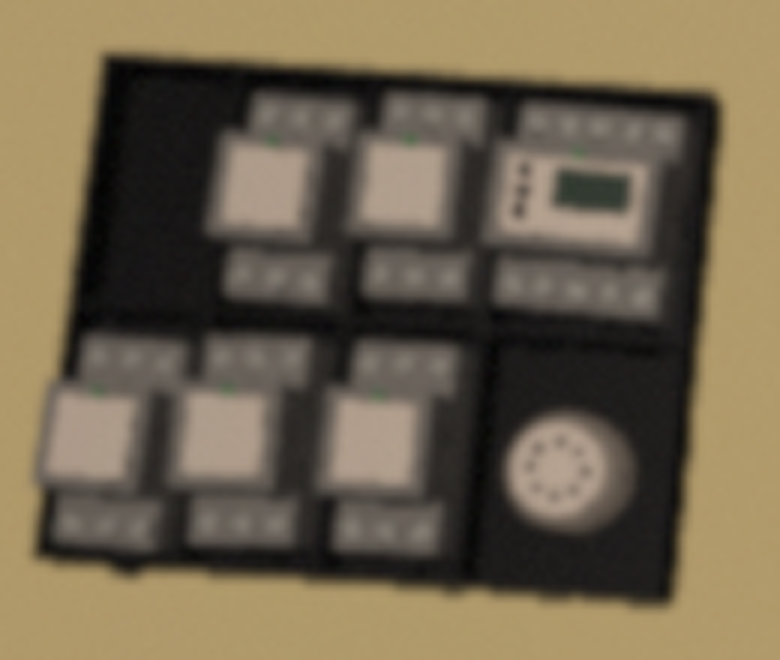

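View pics/c2.png

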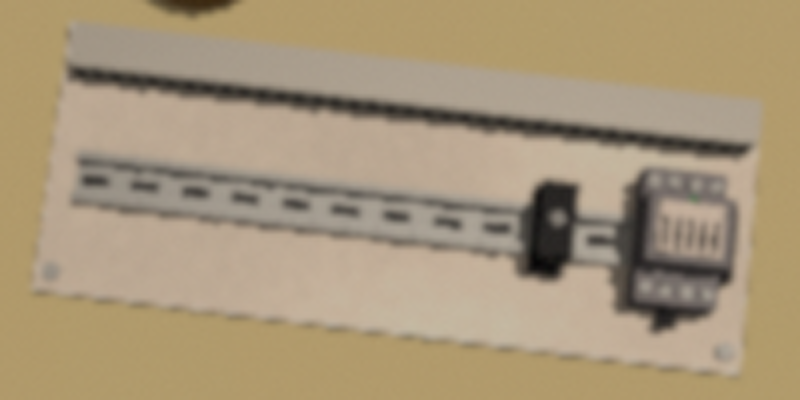

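The psu's tab at crop (661,320) points to the robot, and its green LED is on the far side. All five relays and the controller (window and three buttons, crop (570,195)) have their LEDs on the far side too. I'll work out the coarse poses.

```bash
python3 - <<'E'
from h import *
f="top0"
P=lambda u,v,z,s,ox,oy: px2w(f,ox+(u+.5)/s-.5,oy+(v+.5)/s-.5,z)
a=P(33,292,.006,4,250,180); b=P(740,374,.006,4,250,180)
print("near corners",a,b,np.linalg.norm(a-b)); d=a-b; print("yaw",np.arctan2(-d[0],d[1]))
print("rail end",P(76,182,.021,4,250,180)); print("bracket top",P(558,212,.063,4,250,180)); print("psu nose",P(693,232,.079,4,250,180))
for n,u,v in (("r1",265,187),("r2",405,187),("C",575,197),("r3",92,437),("r4",222,437),("r5",375,440)): print(n,P(u,v,.068,6,120,215))
t=[P(u,v,.03,6,120,215) for u,v in ((105,58),(718,92),(672,600),(37,555))]; print(t); print(np.linalg.norm(t[0]-t[1]),np.linalg.norm(t[1]-t[2]))
from scipy.spatial.transform import Rotation as R
print(R.from_rotvec(ctrl.get_state()['tool_rot']).as_matrix().round(3))
m,c=load("wrist0"); print(m); s=ctrl.get_state(); T=np.eye(4);T[:3,:3]=R.from_rotvec(s['tool_rot']).as_matrix();T[:3,3]=s['position'];print((c@T).round(4))
E
```

```text
near corners [0.53678862 0.08827653 0.006     ] [ 0.47300442 -0.38537743  0.006     ] 0.47792938702591464
yaw -0.1338588572396714
rail end [0.60908475 0.05756634 0.021     ]
bracket top [ 0.57435904 -0.26017295  0.063     ]
psu nose [ 0.55670053 -0.34309151  0.079     ]
r1 [0.54940097 0.32276881 0.068     ]
r2 [0.54832568 0.26233185 0.068     ]
C [0.54266458 0.18893977 0.068     ]
r3 [0.44316971 0.39176974 0.068     ]
r4 [0.4422442  0.33645148 0.068     ]
r5 [0.43988794 0.27137803 0.068     ]
[array([0.61603025, 0.41083252, 0.03      ]), array([0.59545494, 0.13518349, 0.03      ]), array([0.37169274, 0.15191294, 0.03      ]), array([0.39546629, 0.42882007, 0.03      ])]
0.2764158588707253 0.22438671341776495
[[ 0.434 -0.001 -0.901]
 [ 0.901 -0.001  0.434]
 [-0.001 -1.    -0.   ]]
[[396.13414665   0.         324.85928865]
 [  0.         396.13414665 231.62655048]
 [  0.           0.           1.        ]]
[[ 1.000e+00  7.000e-04 -1.300e-03  6.000e-04]
 [ 1.100e-03  2.748e-01  9.615e-01 -2.760e-02]
 [ 1.100e-03 -9.615e-01  2.748e-01 -1.759e-01]
 [ 0.000e+00  0.000e+00  0.000e+00  1.000e+00]]
```

Request:
drive_tool(
  increments="0 0 0 9.8 0;0 0 0 9.8 0;0 0 0 9.8 0;0 0 0 9.8 0;0 0 0 9.8 0;0 0 0 9.8 0;0 0 0 9.8 0;29 0 -40 0 0;29 0 -40 0 0;29 0 -40 0 0;29 0 -40 0 0;29 0 -40 0 0;29 0 -40 0 0;29 0 -40 0 0;29 0 -40 0 0;0 0 0 0 0;0 0 0 0 0",
)

```text
time: 2.28
position: [0.4889, 0.2495, 0.2223]
tool_rot: [-1.57, 0.06, -0.059]
ft_force: [-0.3, 0.0, 0.6]
grip_width: 1.003
```

```bash
python3 - <<'E'
from h import *
snap("wrist","w1"); s=ctrl.get_state(); print(s['time'],s['position'],s['tool_rot'],s['joint_positions'],s['ft_force'])
E
```

```text
2.325 [0.48855343 0.25027475 0.22233069] [-1.56959476  0.05836512 -0.05728218] [-0.82963629  0.10412943  0.33266077  1.71677838 -0.0357271   1.32688012
 -0.56363443] [ 0.08698863  0.00958143 -0.23132755]
```

View pics/w1.png

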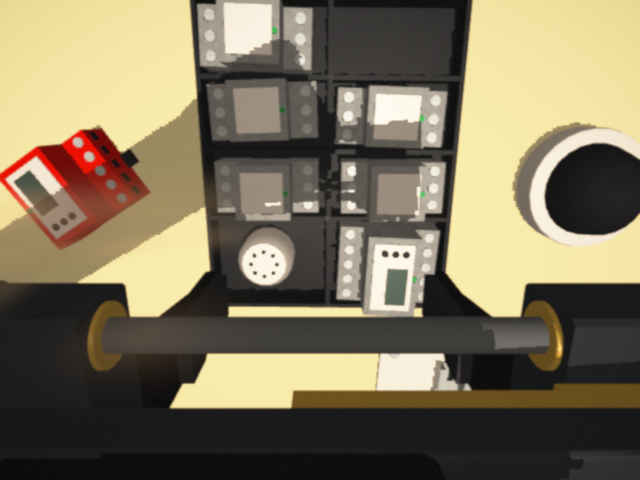

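The wrist view confirms the layout. The controller is at (393,270), relays at (397,110), (398,187), (258,108), (263,187) and (250,28), the sounder at (266,256), and the red decoy at (70,190) outside the tray. I'll zoom in for the tabs.

```bash
python3 - <<'E'
from h import *
crop("w1",185,0,475,310,2.4,"c3")
im=cv2.imread("pics/c3.png"); cv2.imwrite("pics/c3.png",np.clip(((im/255.)**.6)*255,0,255).astype('uint8')[:, :]) 
im=cv2.imread("pics/c3.png"); cv2.imwrite("pics/c3.png",im[:600] if 0 else cv2.resize(im,None,fx=.8,fy=.8))
E
```

```text
(no output)
```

View pics/c3.png

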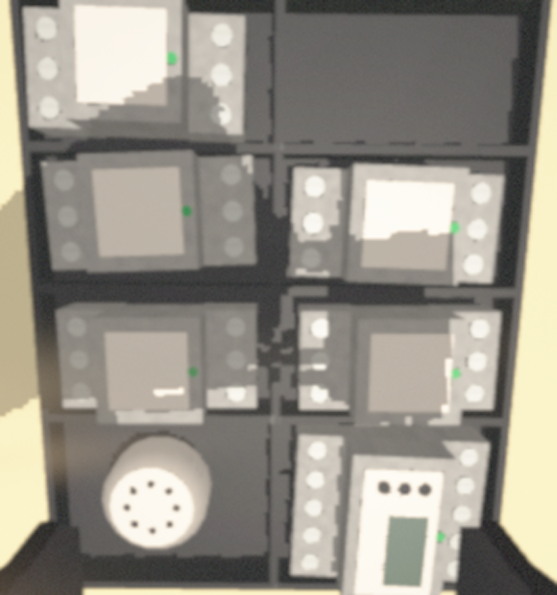

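```bash
python3 - <<'E'
from h import *
P=lambda u,v,z: px2w("w1",185+(u+.5)/1.92-.5,(v+.5)/1.92-.5,z)
for n,b in dict(
 A2=[(290,169,.038),(503,172,.038),(498,283,.038),(288,276,.038)],
 A1=[(300,311,.038),(500,311,.038),(497,408,.038),(299,407,.038)],
 B3=[(25,10,.038),(245,14,.038),(243,133,.038),(29,128,.038)],
 B2=[(43,160,.038),(252,155,.038),(257,264,.038),(51,270,.038)],
 B1=[(57,308,.038),(256,306,.038),(257,406,.038),(64,408,.038)],
 C=[(294,432,.038),(489,440,.038),(0,0,0),(289,574,.038)]).items():
    q=[P(*x) if x[2] else None for x in b]
    ok=[x for x in q if x is not None]
    print(n, [x[:2].round(3) for x in ok], 'c',(np.mean(ok,0) if len(ok)==4 else (q[1]+q[3])/2)[:2].round(4), 'L',np.linalg.norm(q[0]-q[1]).round(4),'W',np.linalg.norm(q[0]-q[3]).round(4),'yaw',np.degrees(np.arctan2((q[1]-q[0])[1],(q[1]-q[0])[0])).round(1))
for n,u,v in (("A2",409,225),("A1",412,371),("B3",121,56),("B2",139,210),("B1",147,370),("C",395,528)): print(n,P(u,v,.068)[:2].round(4))
print("sounder",P(151,508,.04))
E
```

```text
A2 [array([0.505, 0.348]), array([0.597, 0.339]), array([0.595, 0.293]), array([0.502, 0.303])] c [0.5496 0.3206] L 0.0914 W 0.0449 yaw -5.2
A1 [array([0.506, 0.287]), array([0.596, 0.28 ]), array([0.595, 0.235]), array([0.502, 0.243])] c [0.5496 0.2614] L 0.0901 W 0.0443 yaw -4.4
B3 [array([0.402, 0.417]), array([0.491, 0.408]), array([0.487, 0.363]), array([0.397, 0.372])] c [0.4442 0.3902] L 0.0895 W 0.0447 yaw -5.3
B2 [array([0.4  , 0.359]), array([0.49 , 0.354]), array([0.488, 0.309]), array([0.397, 0.314])] c [0.4438 0.3341] L 0.0894 W 0.0459 yaw -3.1
B1 [array([0.397, 0.297]), array([0.486, 0.291]), array([0.483, 0.245]), array([0.393, 0.251])] c [0.4398 0.2708] L 0.0896 W 0.0462 yaw -3.8
C [array([0.499, 0.231]), array([0.591, 0.22 ]), array([0.492, 0.158])] c [0.5414 0.1892] L 0.0922 W 0.0731 yaw -6.8
A2 [0.5505 0.3209]
A1 [0.5502 0.2618]
B3 [0.4438 0.3905]
B2 [0.4437 0.3348]
B1 [0.4391 0.2707]
C [0.5409 0.1914]
sounder [0.42800919 0.19899016 0.04      ]
```

Request:
drive_tool(
  increments="7.5 0 -38 0 0;7.5 0 -38 0 0;7.5 0 -38 0 0;7.5 0 -38 0 0;7.5 0 -38 0 0;7.5 0 -38 0 0;7.5 0 -38 0 0;7.5 0 -38 0 0;7.5 0 -38 0 0;7.5 0 -38 0 0;7.5 0 -38 0 0;7.5 0 -38 0 0;7.5 0 -38 0 0;0 0 0 3.4 0;0 0 0 0 0;0 0 0 0 0",
)

```text
time: 4.32
position: [0.55, -0.249, 0.2223]
tool_rot: [-1.568, 0.103, -0.103]
ft_force: [0.4, -0.1, 0.5]
grip_width: 0.999
```

```bash
python3 - <<'E'
from h import *
snap("wrist","w2"); s=ctrl.get_state(); print(s['time'],s['position'],s['tool_rot'],s['joint_positions'],s['ft_force'])
E
```

```text
4.375 [ 0.54993465 -0.24923822  0.22241807] [-1.56765461  0.10314083 -0.1030593 ] [-0.24710837  0.26840612  0.75870409  1.59638713 -0.18860961  1.35234033
  0.4035175 ] [ 0.65112332 -0.04166922 -0.47504599]
```

View pics/w2.png

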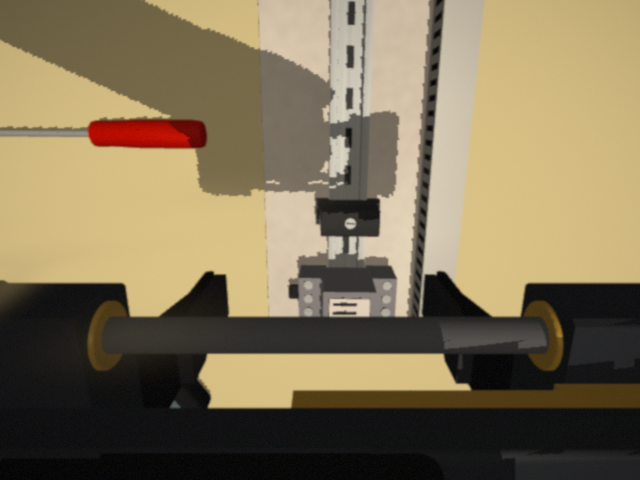

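The bracket is at (349,218), the psu at (347,290) with its tab at (294,291) towards the robot, and the rail runs along column 348. I'll enlarge it for measuring.

```bash
python3 - <<'E'
from h import *
crop("w2",250,0,450,150,4,"c4"); crop("w2",250,170,450,320,4,"c5")
E
```

```text
(no output)
```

View pics/c4.png

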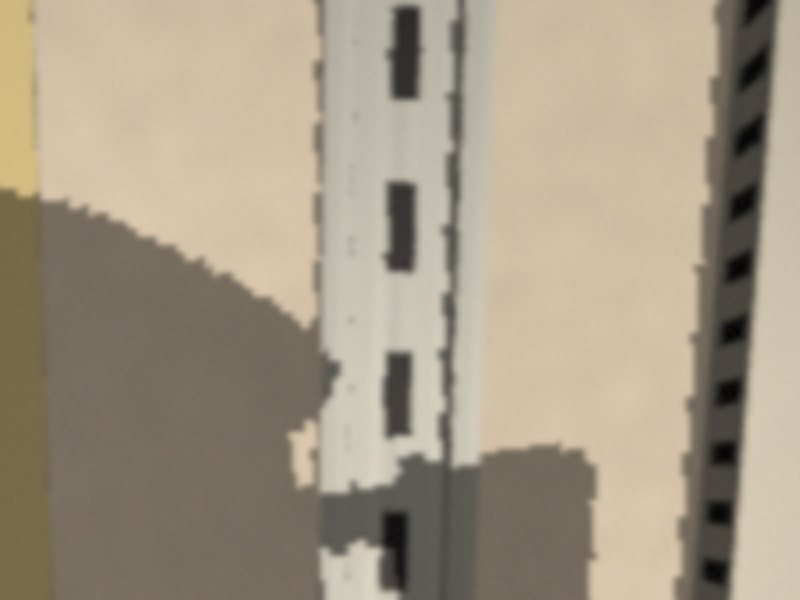

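View pics/c5.png

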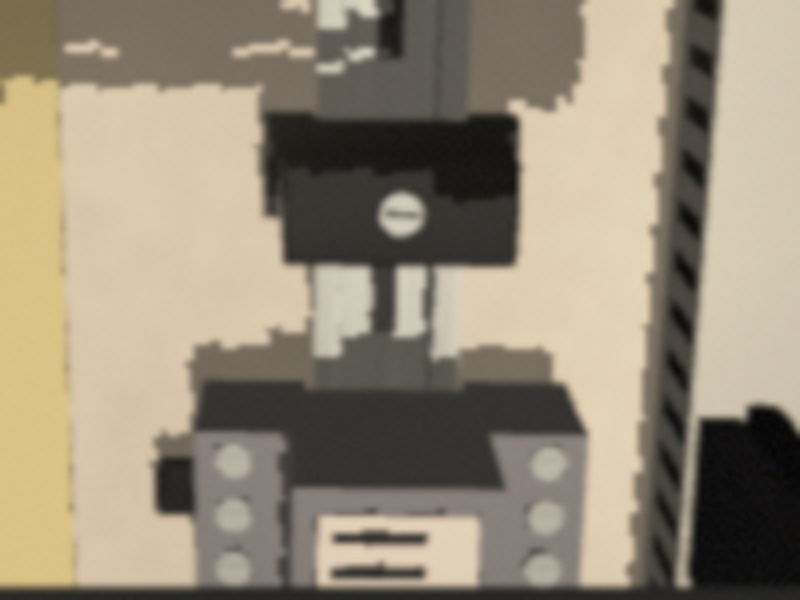

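```bash
python3 - <<'E'
from h import *
Q=lambda u,v,z,oy: px2w("w2",250+(u+.5)/4-.5,oy+(v+.5)/4-.5,z)[:2].round(4)
print("rail L/R z21", [Q(*x) for x in ((322,60,.021,0),(490,60,.021,0),(320,480,.021,0),(474,480,.021,0),(312,300,.021,170),(460,300,.021,170))])
print("slots z21/z14",[ (Q(u,v,.021,0),Q(u,v,.0135,0)) for u,v in ((404,52),(400,226),(397,393),(395,550))])
print("psu base",Q(193,432,.049,170),Q(585,434,.049,170), "foot",Q(196,383,.049,170))
print("bracket",Q(285,264,.063,170),Q(515,264,.063,170),"screw",Q(402,215,.063,170))
print("tab",Q(172,485,.019,170))
print("panel L edge",Q(33,60,.006,0),Q(50,560,.006,0),Q(72,540,.006,170))
print("duct near edge top", Q(775,60,.042,0),Q(735,540,.042,0),Q(700,300,.042,170),Q(682,560,.042,170))
E
```

```text
rail L/R z21 [array([ 0.5752, -0.0938]), array([ 0.6095, -0.0984]), array([ 0.5641, -0.1764]), array([ 0.5977, -0.1809]), array([ 0.5473, -0.2909]), array([ 0.5826, -0.2956])]
slots z21/z14 [(array([ 0.5921, -0.0946]), array([ 0.5928, -0.0929])), (array([ 0.5875, -0.1273]), array([ 0.5881, -0.1264])), (array([ 0.583 , -0.1605]), array([ 0.5835, -0.1603])), (array([ 0.5787, -0.1935]), array([ 0.5791, -0.1939]))]
psu base [ 0.5174 -0.3097] [ 0.6057 -0.3219] foot [ 0.5198 -0.298 ]
bracket [ 0.5442 -0.2688] [ 0.5923 -0.2752] screw [ 0.5699 -0.2615]
tab [ 0.5062 -0.3351]
panel L edge [ 0.5143 -0.0823] [ 0.4997 -0.1859] [ 0.4759 -0.3528]
duct near edge top [ 0.6615 -0.1101] [ 0.6486 -0.1998] [ 0.6352 -0.2958] [ 0.6268 -0.3602]
```

```bash
cat >> h.py <<'E'
from scipy.spatial.transform import Rotation as Rn
FACE=np.array([.5616,-.3158]); YH=np.array([.1366,.9906]); XH=np.array([.9906,-.1366])
def row(y,x=0): return FACE+y*YH+x*XH   # y metres from psu face
def go(tx,ty,tz,yawdeg):
    s=ctrl.get_state(); R=Rn.from_rotvec(s['tool_rot']).as_matrix(); p=s['position']
    a=np.degrees(np.arctan2(R[1,0],R[0,0])); tilt=np.degrees(np.arccos(np.clip(-R[2,1],-1,1)))
    d=np.array([tx,ty,tz])-p; dy=a-yawdeg
    b=np.radians(yawdeg); X=np.array([np.cos(b),np.sin(b),0]); Z=np.array([-np.sin(b),np.cos(b),0])
    print("t%.2f pos %s yaw %.2f tilt %.2f ft %s grip %.3f"%(s['time'],p.round(4),a,tilt,s['ft_force'].round(1),s['grip_width']))
    print("turn first %.2f; then tx %.1f ty(down) %.1f tz %.1f"%(dy,1e3*d@X,-1e3*d[2],1e3*d@Z))
E
python3 - <<'E'
from h import *
p=row(.0549); go(p[0],p[1],.036,-7.85)
E
```

```text
t4.38 pos [ 0.5499 -0.2492  0.2224] yaw -7.52 tilt 0.04 ft [ 0.7 -0.  -0.5] grip 0.999
turn first 0.33; then tx 20.6 ty(down) 186.4 tz -9.4
```

Request:
drive_tool(
  increments="20.6 0 -9.4 0.3 0;0 40 0 0 0;0 40 0 0 0;0 40 0 0 0;0 35 0 0 0;0 20 0 0 0;0 11.5 0 0 0;0 0 0 0 0;0 0 0 0 60;0 0 0 0 120;0 0 0 0 160;0 0 0 0 255;0 0 0 0 255;0 0 0 0 255;0 0 0 0 255",
  squeeze=15,
)

```text
time: 6.25
position: [0.5694, -0.263, 0.0363]
tool_rot: [-1.568, 0.108, -0.111]
ft_force: [3.3, -0.6, -0.3]
grip_width: 0.573
```

```bash
python3 - <<'E'
from h import *
p=row(.355); go(p[0],p[1],.036,-7.85); snap("wrist","w3")
E
```

```text
t6.25 pos [ 0.5694 -0.263   0.0363] yaw -8.00 tilt 0.09 ft [ 3.3 -0.6 -0.3] grip 0.573
turn first -0.15; then tx -0.5 ty(down) 0.3 tz 301.6
```

View pics/w3.png

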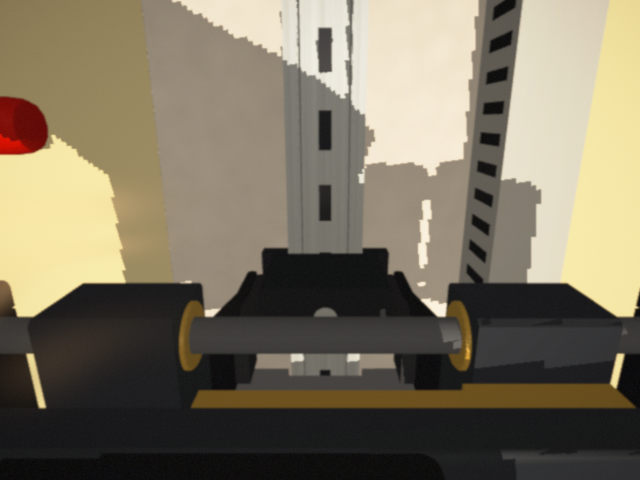

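The bracket is gripped between the fingers at (325,290), at 50 mm opening. Now I slide it clear.

Request:
drive_tool(
  increments="-0.5 0 10 0 255;0 0 20 0 255;0 0 20 0 255;0 0 20 0 255;0 0 20 0 255;0 0 20 0 255;0 0 20 0 255;0 0 20 0 255;0 0 20 0 255;0 0 20 0 255;0 0 20 0 255;0 0 20 0 255;0 0 20 0 255;0 0 20 0 255;0 0 20 0 255;0 0 10 0 255;0 0 0 0 255;0 0 0 0 255",
)

```text
time: 8.55
position: [0.6098, 0.0331, 0.0361]
tool_rot: [-1.569, 0.111, -0.111]
ft_force: [0.2, -0.3, 0.2]
grip_width: 0.006
```

```bash
python3 - <<'E'
from h import *
p=row(.355); go(p[0],p[1],.036,-7.85); s=ctrl.get_state(); print((s['position'][:2]-FACE)@np.array([XH,YH]).T)
E
```

```text
t8.55 pos [0.6098 0.0331 0.0361] yaw -8.08 tilt 0.04 ft [ 0.2 -0.3  0.2] grip 0.006
turn first -0.23; then tx -0.1 ty(down) 0.1 tz 2.8
[9.09071897e-05 3.52163918e-01]
```

The grip lost the bracket on the way, so I'll open, lift and look.

Request:
drive_tool(
  increments="0 -40 0 0 120;0 -40 0 0 0;0 -40 0 0 0;0 -40 0 0 0;0 0 0 0 0",
)

```text
time: 9.18
position: [0.6121, 0.0326, 0.1999]
tool_rot: [-1.566, 0.106, -0.117]
ft_force: [0.2, 0.3, -0.0]
grip_width: 0.488
```

```bash
python3 - <<'E'
from h import *
snap("wrist","w4"); snap("top","t4"); crop("t4",120,170,450,320,2.4,"c6"); 
E
```

```text
(no output)
```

View pics/c6.png

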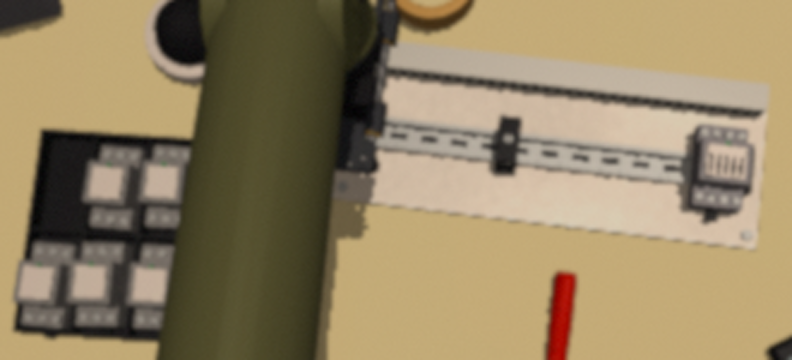

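View pics/w4.png

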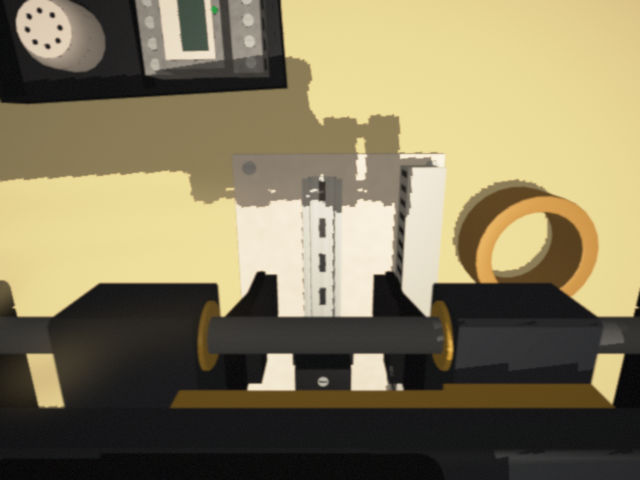

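Both views show the bracket stopped mid-rail (top crop (508,139), wrist (322,381)). Nothing else has moved.

```bash
python3 - <<'E'
from h import *
f=lambda w:((w[:2]-FACE)@np.array([XH,YH]).T).round(4)
b=px2w("t4",120+508/2.4,170+139/2.4,.063); print(f(b))
b2=px2w("w4",322.5,381,.063); print("wrist",f(b2))
print("rail end",[f(px2w("w4",u,v,.021)) for u,v in ((304,178),(340,178))], "slots",[f(px2w("w4",u,v,.021)) for u,v in ((322,297),(322,262),(322,227),(322,188))])
p=row(f(b2)[1]); go(p[0],p[1],.036,-7.9)
E
```

```text
[-2.000e-04  2.061e-01]
wrist [0.0004 0.2054]
rail end [array([-0.0141,  0.3779]), array([0.0169, 0.3777])] slots [array([0.0005, 0.2661]), array([0.0008, 0.301 ]), array([0.0011, 0.3341]), array([0.0014, 0.3691])]
t9.28 pos [0.6097 0.0332 0.1961] yaw -8.11 tilt 0.02 ft [ 0.6 -0.3 -0.4] grip 0.579
turn first -0.21; then tx 0.1 ty(down) 160.1 tz -146.9
```

Request:
drive_tool(
  increments="0 0 -35 0 0;0 0 -37 0 0;0 0 -37 0 0;0 0 -37 0 0;0 40 0 -0.1 0;0 40 0 0 0;0 40 0 0 0;0 30 0 0 0;0 10 0 0 0;0 0 0 0 0;0 0 0 0 255;0 0 0 0 255;0 0 0 0 255;0 0 0 0 255;0 0 0 0 255;0 0 0 0 255;0 0 0 0 255",
  squeeze=30,
)

```text
time: 11.4
position: [0.5907, -0.1104, 0.0365]
tool_rot: [-1.568, 0.107, -0.11]
ft_force: [5.2, -1.3, -1.4]
grip_width: 0.571
```

Request:
drive_tool(
  increments="0 0 10 0 255;0 0 15 0 255;0 0 15 0 255;0 0 15 0 255;0 0 15 0 255;0 0 15 0 255;0 0 15 0 255;0 0 15 0 255;0 0 15 0 255;0 0 10 0 255;0 0 0 0 255",
)

```text
time: 12.78
position: [0.6101, 0.0283, 0.0365]
tool_rot: [-1.569, 0.106, -0.11]
ft_force: [5.9, 0.4, -1.9]
grip_width: 0.571
```

```bash
sed -i 's/YH=.*/YH=np.array([.1392,.9903]); XH=np.array([.9903,-.1392])/' h.py; python3 - <<'E'
from h import *
p=row(.355); go(p[0],p[1],.036,-8)
E
```

```text
t12.78 pos [0.6101 0.0283 0.0365] yaw -7.89 tilt 0.15 ft [ 5.9  0.4 -1.9] grip 0.571
turn first 0.11; then tx -0.1 ty(down) 0.5 tz 7.5
```

Request:
drive_tool(
  increments="0 0 0 0 150;0 0 0 0 0;0 0 0 0 0;0 0 0 0 0;0 -40 0 0 0;0 -40 0 0 0;0 -40 0 0 0;0 0 0 0 0;0 0 0 0 0",
)

```text
time: 13.9
position: [0.6081, 0.0284, 0.1554]
tool_rot: [-1.568, 0.109, -0.107]
ft_force: [-0.1, 0.6, -0.6]
grip_width: 1.004
```

```bash
python3 - <<'E'
from h import *
go(.541,.190,.150,-6.5)
E
```

```text
t13.90 pos [0.6081 0.0284 0.1554] yaw -7.91 tilt 0.07 ft [-0.1  0.6 -0.6] grip 1.004
turn first -1.41; then tx -85.0 ty(down) 5.4 tz 152.9
```

Request:
drive_tool(
  increments="0 0 0 -1.4 0;-28 0 38 0 0;-28 0 38 0 0;-29 0 38 0 0;0 0 39 0 0;0 0 0 0 0;0 0 0 0 0",
)

```text
time: 14.78
position: [0.5414, 0.1888, 0.1552]
tool_rot: [-1.571, 0.09, -0.088]
ft_force: [1.1, -0.9, -0.4]
grip_width: 1.002
```

```bash
python3 - <<'E'
from h import *
snap("wrist","w5"); go(.541,.190,.041,-6.5)
E
```

```text
t14.82 pos [0.5416 0.1882 0.1554] yaw -6.60 tilt 0.11 ft [ 1.  -0.1  0.2] grip 1.000
turn first -0.10; then tx -0.8 ty(down) 114.4 tz 1.7
```

View pics/w5.png

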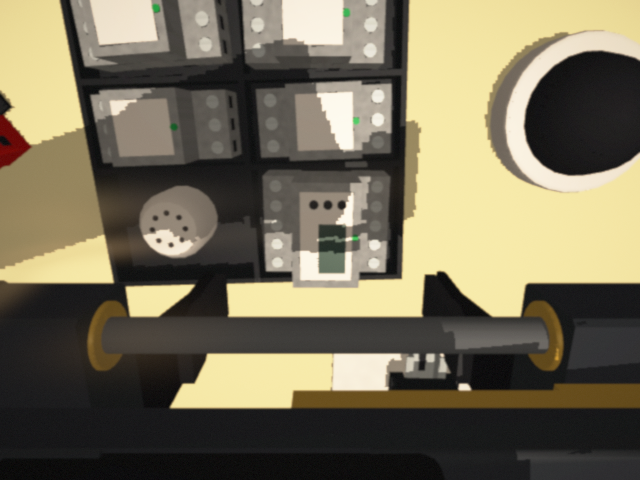

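```bash
python3 - <<'E'
from h import *
for u,v in ((299,191),(360,191),(358,286),(293,286)): print(px2w("w5",u,v,.068).round(4))
for u,v in ((264,172),(388,173),(386,272),(262,277)): print(px2w("w5",u,v,.038).round(4))
E
```

```text
[0.5286 0.2208 0.068 ]
[0.5671 0.2163 0.068 ]
[0.5598 0.1514 0.068 ]
[0.5159 0.1565 0.068 ]
[0.5034 0.2318 0.038 ]
[0.5898 0.2211 0.038 ]
[0.583  0.1469 0.038 ]
[0.4894 0.1536 0.038 ]
```

Request:
drive_tool(
  increments="-0.5 30 0 0 0;0 30 0 0 0;0 30 0 0 0;0 16 0 0 0;0 8 0 0 0;0 0 0 0 0;0 0 0 0 120;0 0 0 0 255;0 0 0 0 255;0 0 0 0 255;0 0 0 0 255;0 0 0 0 255;0 0 0 0 255;0 0 0 0 255;0 0 0 0 255",
  squeeze=35,
)

```text
time: 16.7
position: [0.5414, 0.1901, 0.0422]
tool_rot: [-1.569, 0.089, -0.089]
ft_force: [0.8, -0.3, 0.8]
grip_width: 0.516
```

```bash
python3 - <<'E'
from h import *
p=row(.045); go(p[0],p[1],.150,-8)
E
```

```text
t16.70 pos [0.5414 0.1901 0.0422] yaw -6.51 tilt 0.02 ft [ 0.8 -0.3  0.8] grip 0.516
turn first 1.49; then tx 90.5 ty(down) -107.8 tz -453.1
```

Request:
drive_tool(
  increments="0 -15 0 0 255;0 -30 0 0 255;0 -30 0 0 255;0 -35 0 0 255;0 0 0 1.5 255;9 0 -45 0 255;9 0 -45 0 255;9 0 -45 0 255;9 0 -45 0 255;9 0 -45 0 255;9 0 -45 0 255;9 0 -45 0 255;9 0 -45 0 255;9 0 -45 0 255;9 0 -40 0 255;0 0 0 0 255;0 0 0 0 255",
)

```text
time: 18.82
position: [0.5676, -0.2622, 0.1506]
tool_rot: [-1.567, 0.112, -0.109]
ft_force: [0.4, 1.9, -2.4]
grip_width: 0.51
```

```bash
python3 - <<'E'
from h import *
p=row(.045); go(p[0],p[1],.053,-8); snap("wrist","w6"); snap("side","s6"); crop("s6",180,150,420,330,3.3,"c7")
E
```

```text
t18.82 pos [ 0.5676 -0.2622  0.1506] yaw -8.05 tilt 0.15 ft [ 0.4  1.9 -2.4] grip 0.510
turn first -0.05; then tx 1.5 ty(down) 97.6 tz -8.9
```

View pics/c7.png

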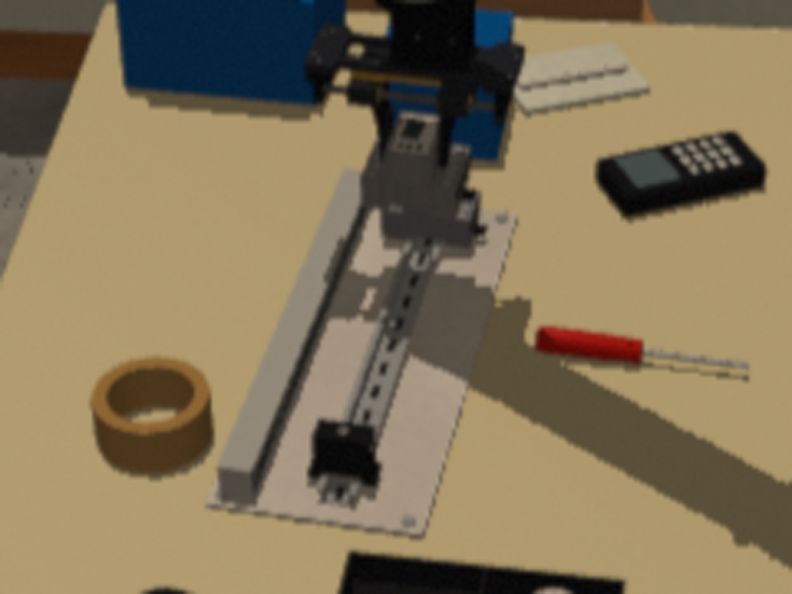

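View pics/w6.png

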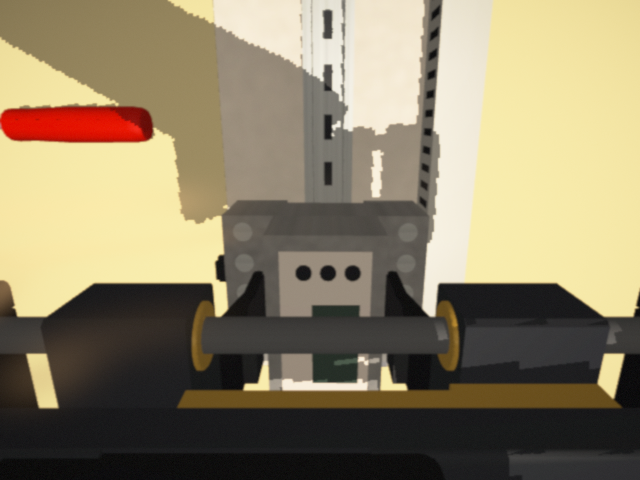

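The wrist image shows the controller held square, with its tab at (220,268) on the robot side. I'll check its y offset in the grip.

```bash
python3 - <<'E'
from h import *
f=lambda w:((w[:2]-FACE)@np.array([XH,YH]).T).round(4)
s=ctrl.get_state(); print("tcp",f(s['position']))
for u,v in ((225,205),(426,204),(327,203)): print(f(px2w("w6",u,v,.1466)))
E
```

```text
tcp [-0.0009  0.055 ]
[-0.044   0.0932]
[0.0419 0.0934]
[-0.0004  0.0939]
```

Request:
drive_tool(
  increments="1.2 0 -10 0 255;0 25 0 0 255;0 25 0 0 255;0 20 0 0 255;0 10 0 0 255;0 0 0 0 255",
)

```text
time: 19.68
position: [0.5678, -0.2731, 0.0716]
tool_rot: [-1.568, 0.11, -0.109]
ft_force: [-0.3, 0.2, -2.8]
grip_width: 0.512
```

```bash
python3 - <<'E'
from h import *
p=row(.045,.0003); go(p[0],p[1],.053,-8);  snap("wrist","w7")
E
```

```text
t19.68 pos [ 0.5678 -0.2731  0.0716] yaw -8.01 tilt 0.06 ft [-0.3  0.2 -2.8] grip 0.512
turn first -0.01; then tx 0.1 ty(down) 18.6 tz 1.9
```

View pics/w7.png

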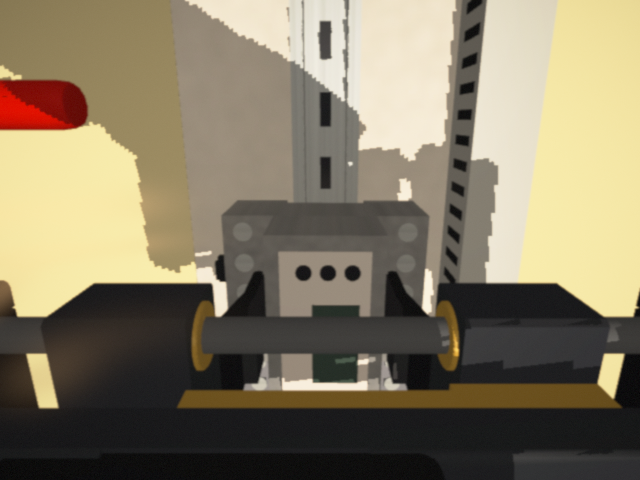

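Request:
drive_tool(
  increments="0 6 0 0 255;0 6 0 0 255;0 4 0 0 255;0 2 0 0 255;0 1 0 0 255;0 1 0 0 255;0 0 0 0 255",
)

```text
time: 20.6
position: [0.5681, -0.2733, 0.0532]
tool_rot: [-1.567, 0.11, -0.11]
ft_force: [-1.5, 1.8, 5.1]
grip_width: 0.516
```

```bash
python3 - <<'E'
from h import *
p=row(.036,.0003); go(p[0],p[1],.053,-8)
E
```

```text
t20.60 pos [ 0.5681 -0.2733  0.0532] yaw -8.02 tilt 0.04 ft [-1.5  1.8  5.1] grip 0.516
turn first -0.02; then tx -0.2 ty(down) 0.2 tz -7.0
```

Request:
drive_tool(
  increments="0 0.5 -2 0 255;0 0 -2 0 255;0 0 -2 0 255;0 0 -1 0 255;0 0 -1 0 255;0 0 0 0 255;0 0 0 0 255",
)

```text
time: 21.48
position: [0.5691, -0.279, 0.0532]
tool_rot: [-1.565, 0.106, -0.111]
ft_force: [-0.4, 4.8, 6.7]
grip_width: 0.515
```

Request:
drive_tool(
  increments="0 0 -1 0 255;0 0 -1 0 255;0 0 -1 0 255;0 0 -1 0 255;0 0 0 0 255;0 0 0 0 255",
)

```text
time: 22.22
position: [0.5691, -0.2791, 0.0531]
tool_rot: [-1.559, 0.105, -0.108]
ft_force: [-2.7, 12.5, 10.9]
grip_width: 0.513
```

```bash
python3 - <<'E'
from h import *
p=row(.036,.0003); go(p[0],p[1],.053,-8)
E
```

```text
t22.23 pos [ 0.5691 -0.2791  0.0531] yaw -7.80 tilt 0.53 ft [-2.7 12.5 10.9] grip 0.513
turn first 0.20; then tx -2.0 ty(down) 0.1 tz -1.4
```

Request:
drive_tool(
  increments="0 -1 2 0 255;0 0 0 0 200;0 0 0 0 100;0 0 0 0 0;0 0 0 0 0;0 0 0 0 0;0 -30 0 0 0;0 -40 0 0 0;0 -40 0 0 0;0 -40 30 0 0;0 0 0 0 0",
)

```text
time: 23.6
position: [0.5737, -0.2519, 0.2059]
tool_rot: [-1.568, 0.102, -0.112]
ft_force: [-0.4, -0.6, -0.6]
grip_width: 0.997
```

```bash
python3 - <<'E'
from h import *
p=row(.036,.0003); go(p[0],p[1],.22,-8); snap("wrist","w8"); crop("w8",225,130,425,280,4,"c8"); snap("side","s8"); crop("s8",250,180,370,270,6,"c9")
E
```

```text
t23.60 pos [ 0.5737 -0.2519  0.2059] yaw -7.80 tilt 0.37 ft [-0.4 -0.6 -0.6] grip 0.997
turn first 0.20; then tx -2.8 ty(down) -14.1 tz -29.0
```

View pics/w8.png

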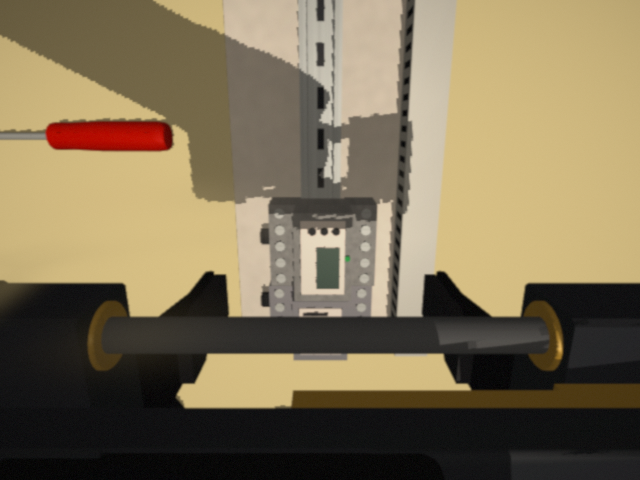

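View pics/c9.png

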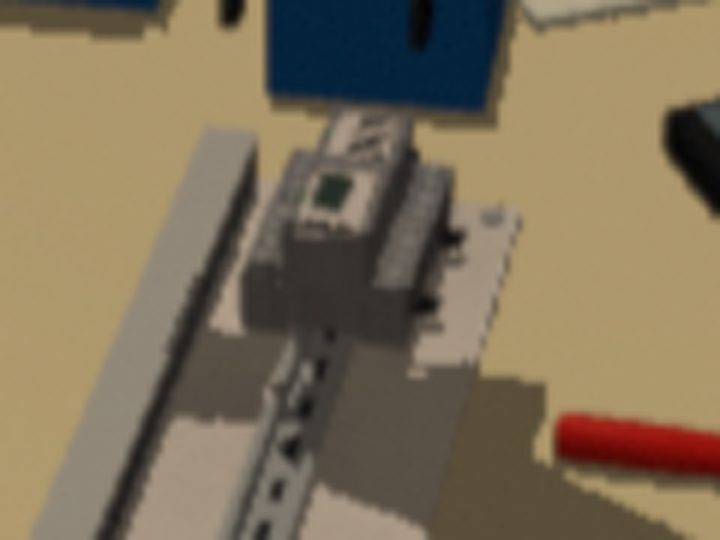

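View pics/c8.png

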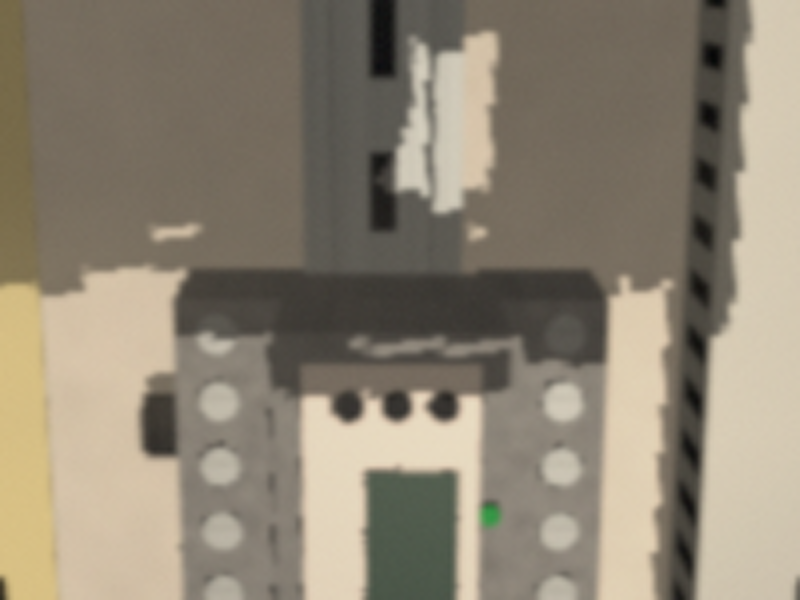

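```bash
python3 - <<'E'
from h import *
f=lambda w:((w[:2]-FACE)@np.array([XH,YH]).T).round(4)
Q=lambda u,v,z: f(px2w("w8",225+(u+.5)/4-.5,130+(v+.5)/4-.5,z))
print(Q(180,305,.049),Q(603,305,.049)); go(.5496,.261,.15,-4.5)
E
```

```text
[-0.041   0.0708] [0.0458 0.0708]
t23.70 pos [ 0.5709 -0.2533  0.2025] yaw -7.98 tilt 0.02 ft [-0.3 -0.2 -0.2] grip 0.998
turn first -3.48; then tx -61.6 ty(down) 52.5 tz 511.1
```

Request:
drive_tool(
  increments="-5 0 42.5 0 0;-5 0 42.5 0 0;-5 0 42.5 0 0;-5 0 42.5 0 0;-5 0 42.5 0 0;-5 0 42.5 0 0;-5 0 42.5 0 0;-5 0 42.5 0 0;-5 0 42.5 0 0;-5 0 42.5 0 0;-5 0 42.5 0 0;-5 30 42.5 0 0;0 20 0 -3.5 0;0 0 0 0 0;0 0 0 0 0",
)

```text
time: 25.58
position: [0.5832, 0.2582, 0.1527]
tool_rot: [-1.571, 0.064, -0.065]
ft_force: [-0.2, -0.4, -0.2]
grip_width: 0.999
```

```bash
python3 - <<'E'
from h import *
go(.5496,.2612,.042,-4.5); snap("wrist","w9")
E
```

```text
t25.57 pos [0.5832 0.2582 0.1527] yaw -4.71 tilt 0.05 ft [-0.2 -0.4 -0.2] grip 0.999
turn first -0.21; then tx -33.8 ty(down) 110.7 tz 0.3
```

View pics/w9.png

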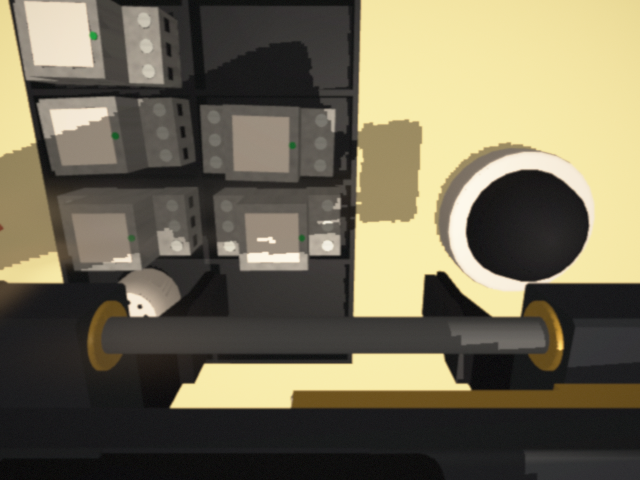

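```bash
python3 - <<'E'
from h import *
q=[px2w("w9",u,v,.038) for u,v in ((214,193),(343,189),(347,254),(213,257))]; print(np.mean(q,0),np.round(q,3))
q=[px2w("w9",u,v,.038) for u,v in ((200,106),(335,105),(334,177),(203,178))]; print(np.mean(q,0))
print(px2w("w9",271,233,.068))
E
```

```text
[0.55068548 0.26227478 0.038     ] [[0.507 0.289 0.038]
 [0.598 0.284 0.038]
 [0.598 0.235 0.038]
 [0.499 0.241 0.038]]
[0.54970939 0.32013116 0.038     ]
[0.54892351 0.26438158 0.068     ]
```

Request:
drive_tool(
  increments="-33.5 0 1 -0.2 0;0 35 0 0 0;0 35 0 0 0;0 25 0 0 0;0 11 0 0 0;0 4.5 0 0 0;0 0 0 0 0;0 0 0 0 255;0 0 0 0 255;0 0 0 0 255;0 0 0 0 255;0 0 0 0 255;0 0 0 0 255;0 0 0 0 255;0 0 0 0 255",
)

```text
time: 27.5
position: [0.5493, 0.2636, 0.0421]
tool_rot: [-1.57, 0.059, -0.059]
ft_force: [0.6, -0.9, 1.0]
grip_width: 0.514
```

```bash
python3 - <<'E'
from h import *
p=row(.104,.0003); go(p[0],p[1],.150,-8)
E
```

```text
t27.50 pos [0.5493 0.2636 0.0421] yaw -4.32 tilt 0.01 ft [ 0.6 -0.9  1. ] grip 0.514
turn first 3.68; then tx 93.1 ty(down) -107.9 tz -468.0
```

Request:
drive_tool(
  increments="0 -15 0 0 255;0 -30 0 0 255;0 -30 0 0 255;0 -33 0 0 255;0 0 0 3.7 255;8.5 0 -42.5 0 255;8.5 0 -42.5 0 255;8.5 0 -42.5 0 255;8.5 0 -42.5 0 255;8.5 0 -42.5 0 255;8.5 0 -42.5 0 255;8.5 0 -42.5 0 255;8.5 0 -42.5 0 255;8.5 0 -42.5 0 255;8.5 0 -42.5 0 255;8.5 0 -42.5 0 255;0 0 0 0 255;0 0 0 0 255;0 0 0 0 255",
)

```text
time: 29.88
position: [0.5771, -0.2105, 0.1502]
tool_rot: [-1.567, 0.108, -0.108]
ft_force: [-0.1, -0.3, -2.5]
grip_width: 0.513
```

```bash
cat >> h.py <<'E'
f=lambda w:((w[:2]-FACE)@np.array([XH,YH]).T).round(4)
E
python3 - <<'E'
from h import *
p=row(.104,.0003); go(p[0],p[1],.053,-8); snap("wrist","w10"); print(f(ctrl.get_state()['position'])); crop("w10",175,160,475,310,2.6,"c10")
E
```

```text
t29.88 pos [ 0.5771 -0.2105  0.1502] yaw -7.87 tilt 0.07 ft [-0.1 -0.3 -2.5] grip 0.513
turn first 0.13; then tx -0.4 ty(down) 97.2 tz -2.5
[0.0007 0.1064]
```

View pics/c10.png

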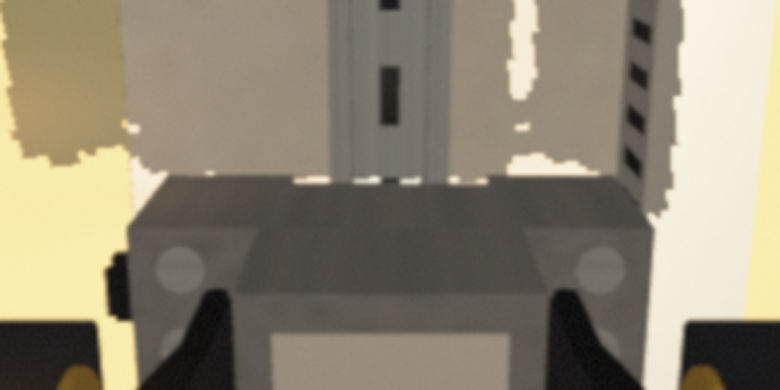

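```bash
python3 - <<'E'
from h import *
for u in (130,652): print(f(px2w("w10",175+u/2.6,160+228/2.6,.1462)))
E
```

```text
[-0.0431  0.1265]
[0.0453 0.1266]
```

Request:
drive_tool(
  increments="-0.5 30 0 0.1 255;0 30 0 0 255;0 18 0 0 255;0 8 0 0 255;0 5 0 0 255;0 3 0 0 255;0 2 0 0 255;0 1 0 0 255;0 1 0 0 255;0 0 0 0 255",
)

```text
time: 31.18
position: [0.5764, -0.2124, 0.053]
tool_rot: [-1.567, 0.111, -0.112]
ft_force: [-2.0, 0.6, 5.4]
grip_width: 0.516
```

```bash
python3 - <<'E'
from h import *
p=row(.0969,.0003); go(p[0],p[1],.053,-8)
E
```

```text
t31.18 pos [ 0.5764 -0.2124  0.053 ] yaw -8.12 tilt 0.04 ft [-2.   0.6  5.4] grip 0.516
turn first -0.12; then tx 0.0 ty(down) 0.0 tz -7.5
```

Request:
drive_tool(
  increments="0 0 -2 0 255;0 0 -2 0 255;0 0 -2 0 255;0 0 -1 0 255;0 0 -1 0 255;0 0 -1 0 255;0 0 -1 0 255;0 0 0 0 255;0 0 0 0 255",
)

```text
time: 32.3
position: [0.5764, -0.2202, 0.053]
tool_rot: [-1.565, 0.108, -0.112]
ft_force: [-0.0, 5.0, 6.1]
grip_width: 0.509
```

```bash
python3 - <<'E'
from h import *
p=row(.0969,.0003); go(p[0],p[1],.053,-8)
E
```

```text
t32.30 pos [ 0.5764 -0.2202  0.053 ] yaw -8.03 tilt 0.21 ft [-0.   5.   6.1] grip 0.509
turn first -0.03; then tx -1.1 ty(down) 0.0 tz 0.1
```

Request:
drive_tool(
  increments="-0.5 0 -1 0 255;-0.5 0 -1 0 255;0 0 -1 0 255;0 0 0 0 255;0 0 0 0 255",
)

```text
time: 32.92
position: [0.5764, -0.2202, 0.0531]
tool_rot: [-1.562, 0.106, -0.111]
ft_force: [0.4, 9.2, 6.1]
grip_width: 0.517
```

```bash
python3 - <<'E'
from h import *
p=row(.0969,.0003); go(p[0],p[1],.053,-8)
E
```

```text
t32.92 pos [ 0.5764 -0.2202  0.0531] yaw -7.92 tilt 0.41 ft [0.4 9.2 6.1] grip 0.517
turn first 0.08; then tx -1.0 ty(down) 0.1 tz 0.2
```

Request:
drive_tool(
  increments="0 -1 2.5 0 255;0 0 0 0 120;0 0 0 0 0;0 0 0 0 0;0 0 0 0 0;0 -30 0 0 0;0 -40 0 0 0;0 -40 0 -3 0;-6 0 44.5 0 0;-6 0 44.5 0 0;-6 0 44.5 0 0;-6 0 44.5 0 0;-6 0 44.5 0 0;-6 0 44.5 0 0;-6 0 44.5 0 0;-6 0 44.5 0 0;-6 0 44.5 0 0;-6 0 44.5 0 0;-6 0 44.5 0 0;-6 0 44.5 0 0",
)

```text
time: 35.42
position: [0.5495, 0.3167, 0.163]
tool_rot: [-1.57, 0.07, -0.071]
ft_force: [0.7, 0.3, -0.0]
grip_width: 1.0
```

```bash
python3 - <<'E'
from h import *
snap("wrist","w11"); go(.5497,.3205,.042,-5); 
E
```

```text
t35.48 pos [0.5472 0.3256 0.1625] yaw -4.64 tilt 0.26 ft [-1.1  6.  -0.1] grip 1.001
turn first 0.36; then tx 2.9 ty(down) 120.5 tz -4.8
```

View pics/w11.png

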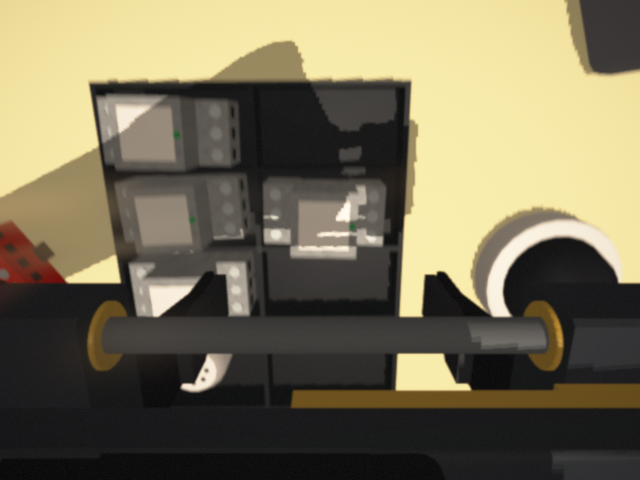

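```bash
python3 - <<'E'
from h import *
q=[px2w("w11",u,v,.038) for u,v in ((263,180),(385,178),(385,245),(262,246))]; print(np.mean(q,0),np.round(q,3))
print(px2w("w11",324,222,.068)); go(.5497,.3203,.042,-5)
E
```

```text
[0.54953761 0.32383024 0.038     ] [[0.508 0.352 0.038]
 [0.596 0.346 0.038]
 [0.594 0.295 0.038]
 [0.5   0.302 0.038]]
[0.54988539 0.324726   0.068     ]
t35.48 pos [0.5472 0.3256 0.1625] yaw -4.64 tilt 0.26 ft [-1.1  6.  -0.1] grip 1.001
turn first 0.36; then tx 2.9 ty(down) 120.5 tz -5.0
```

Request:
drive_tool(
  increments="0 20 0 0 0;0 20 0 0 0;0 0 0 0 0;0 0 0 0 0",
)

```text
time: 35.98
position: [0.55, 0.3146, 0.1231]
tool_rot: [-1.57, 0.071, -0.072]
ft_force: [0.1, 0.0, -0.0]
grip_width: 1.0
```

```bash
python3 - <<'E'
from h import *
go(.5497,.321,.042,-5)
E
```

```text
t35.98 pos [0.55   0.3146 0.1231] yaw -5.22 tilt 0.01 ft [ 0.1  0.  -0. ] grip 1.000
turn first -0.22; then tx -0.9 ty(down) 81.1 tz 6.4
```

Request:
drive_tool(
  increments="-1 30 6.5 0 0;0 30 0 0 0;0 16 0 0 0;0 4.5 0 0 0;0 0 0 0 0;0 0 0 0 255;0 0 0 0 255;0 0 0 0 255;0 0 0 0 255;0 0 0 0 255;0 0 0 0 255;0 0 0 0 255;0 0 0 0 255",
)

```text
time: 37.6
position: [0.5492, 0.3223, 0.0426]
tool_rot: [-1.57, 0.07, -0.07]
ft_force: [-0.4, -0.7, 1.2]
grip_width: 0.518
```

```bash
python3 - <<'E'
from h import *
p=row(.149,.0003); go(p[0],p[1],.150,-8)
E
```

```text
t37.60 pos [0.5492 0.3223 0.0426] yaw -5.11 tilt 0.01 ft [-0.4 -0.7  1.2] grip 0.518
turn first 2.89; then tx 101.4 ty(down) -107.4 tz -481.2
```

Request:
drive_tool(
  increments="0 -15 0 0 255;0 -30 0 0 255;0 -30 0 0 255;0 -32 0 0 255;0 0 0 2.9 255;8.4 0 -40 0 255;8.4 0 -40 0 255;8.4 0 -40 0 255;8.4 0 -40 0 255;8.4 0 -40 0 255;8.4 0 -40 0 255;8.4 0 -40 0 255;8.4 0 -40 0 255;8.4 0 -40 0 255;8.4 0 -40 0 255;8.4 0 -40 0 255;8.4 0 -40 0 255;0 0 0 0 255;0 0 0 0 255;0 0 0 0 255",
)

```text
time: 40.1
position: [0.5824, -0.1652, 0.1496]
tool_rot: [-1.567, 0.108, -0.108]
ft_force: [0.9, 0.3, -2.5]
grip_width: 0.514
```

```bash
python3 - <<'E'
from h import *
p=row(.149,.0003); go(p[0],p[1],.053,-8); snap("wrist","w12"); print(f(ctrl.get_state()['position'])); crop("w12",175,160,475,310,2.6,"c12")
for u in (130,652): print(f(px2w("w12",175+u/2.6,160+228/2.6,.1462)))
E
```

```text
t40.10 pos [ 0.5824 -0.1652  0.1496] yaw -7.88 tilt 0.07 ft [ 0.9  0.3 -2.5] grip 0.514
turn first 0.12; then tx 0.7 ty(down) 96.6 tz -3.0
[-0.0004  0.1519]
[-0.0441  0.1722]
[0.044  0.1723]
```

View pics/c12.png

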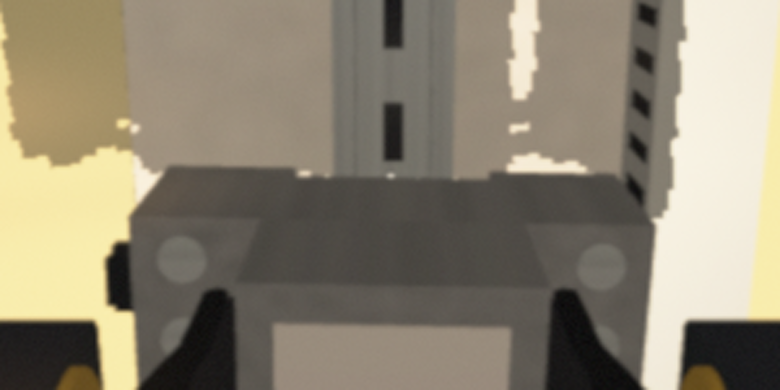

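The relay is held with its tab at crop (118,275) on the robot side and its front edge nearly square. Lowering it.

Request:
drive_tool(
  increments="0.6 30 -3 0.1 255;0 30 0 0 255;0 18 0 0 255;0 8 0 0 255;0 5 0 0 255;0 3 0 0 255;0 2 0 0 255;0 1 0 0 255;0 0.5 0 0 255;0 0 0 0 255",
)

```text
time: 41.4
position: [0.5826, -0.1703, 0.0535]
tool_rot: [-1.567, 0.111, -0.112]
ft_force: [-2.5, 0.6, 6.7]
grip_width: 0.514
```

```bash
python3 - <<'E'
from h import *
p=row(.1405,.0003); go(p[0],p[1],.053,-8)
E
```

```text
t41.40 pos [ 0.5826 -0.1703  0.0535] yaw -8.12 tilt 0.07 ft [-2.5  0.6  6.7] grip 0.514
turn first -0.12; then tx -0.3 ty(down) 0.5 tz -6.5
```

Request:
drive_tool(
  increments="0 0 -2 0 255;0 0 -2 0 255;0 0 -2 0 255;0 0 -1 0 255;0 0 -1 0 255;-0.5 0 -1 0 255;-0.5 0 -1 0 255;0 0 0 0 255;0 0 0 0 255",
)

```text
time: 42.52
position: [0.5828, -0.1763, 0.0536]
tool_rot: [-1.563, 0.105, -0.112]
ft_force: [2.0, 6.5, 4.9]
grip_width: 0.515
```

Request:
drive_tool(
  increments="0 0 -1 0 255;0 0 -1 0 255;0 0 0 0 255;0 0 0 0 255",
)

```text
time: 43.02
position: [0.5828, -0.1764, 0.0536]
tool_rot: [-1.561, 0.105, -0.111]
ft_force: [1.5, 10.1, 6.4]
grip_width: 0.514
```

```bash
python3 - <<'E'
from h import *
p=row(.1405,.0003); go(p[0],p[1],.053,-8)
E
```

```text
t43.02 pos [ 0.5828 -0.1764  0.0536] yaw -7.86 tilt 0.46 ft [ 1.5 10.1  6.4] grip 0.514
turn first 0.14; then tx -1.3 ty(down) 0.6 tz -0.5
```

Request:
drive_tool(
  increments="0 -1 2.5 0 255;0 0 0 0 120;0 0 0 0 0;0 0 0 0 0;0 0 0 0 0;0 -30 0 0 0;0 -40 0 0 0;0 -30 0 -4.2 0;-17 0 43 0 0;-17 0 43 0 0;-17 0 43 0 0;-17 0 43 0 0;-17 0 43 0 0;-17 0 43 0 0;-17 0 43 0 0;-17 0 43 0 0;-17 0 43 0 0;-17 0 43 0 0;0 0 0 0 0;0 0 0 0 0",
)

```text
time: 45.52
position: [0.44, 0.2602, 0.153]
tool_rot: [-1.571, 0.054, -0.054]
ft_force: [-0.3, -0.6, -0.4]
grip_width: 1.001
```

```bash
python3 - <<'E'
from h import *
snap("wrist","w13"); go(.4395,.2708,.042,-3.8); 
E
```

```text
t45.58 pos [0.4402 0.2597 0.153 ] yaw -4.03 tilt 0.04 ft [-0.6  0.2  0.8] grip 0.998
turn first -0.23; then tx -1.5 ty(down) 111.0 tz 11.0
```

View pics/w13.png

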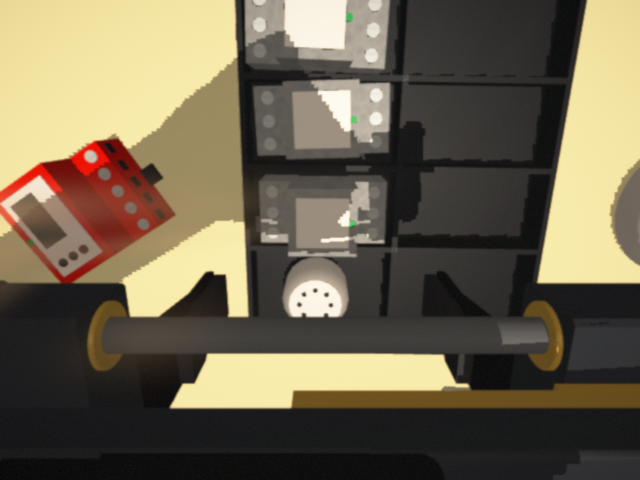

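B1 sits in place at (322,212), so I'll grasp it.

Request:
drive_tool(
  increments="-1.5 30 11 0 0;0 30 0 0 0;0 30 0 0 0;0 16 0 0 0;0 4.5 0 0 0;0 0 0 0 0;0 0 0 0 255;0 0 0 0 255;0 0 0 0 255;0 0 0 0 255;0 0 0 0 255;0 0 0 0 255;0 0 0 0 255;0 0 0 0 255",
)

```text
time: 47.32
position: [0.439, 0.2723, 0.0426]
tool_rot: [-1.57, 0.054, -0.054]
ft_force: [0.0, 0.2, 0.9]
grip_width: 0.517
```

```bash
python3 - <<'E'
from h import *
q=[px2w("w13",u,v,.038) for u,v in ((260,178),(384,177),(386,242),(259,247))]; print(np.mean(q,0))
p=row(.192,.0003); go(p[0],p[1],.150,-8)
E
```

```text
[0.43894684 0.27063257 0.038     ]
t47.33 pos [0.439  0.2723 0.0426] yaw -3.91 tilt 0.01 ft [0.  0.2 0.9] grip 0.517
turn first 4.09; then tx 203.6 ty(down) -107.4 tz -373.3
```

Request:
drive_tool(
  increments="0 -15 0 0 255;0 -30 0 0 255;0 -30 0 0 255;0 -32 0 0 255;0 0 0 4.1 255;20.4 0 -37.2 0 255;20.4 0 -37.2 0 255;20.4 0 -37.2 0 255;20.4 0 -37.2 0 255;20.4 0 -37.2 0 255;20.4 0 -37.2 0 255;20.4 0 -37.2 0 255;20.4 0 -37.2 0 255;20.4 0 -37.2 0 255;20.4 0 -37.2 0 255;0 0 0 0 255;0 0 0 0 255;0 0 0 0 255",
)

```text
time: 49.58
position: [0.5889, -0.1227, 0.1496]
tool_rot: [-1.567, 0.108, -0.108]
ft_force: [-0.1, 0.4, -1.4]
grip_width: 0.515
```

```bash
python3 - <<'E'
from h import *
p=row(.192,.0003); go(p[0],p[1],.053,-8); snap("wrist","w14"); print(f(ctrl.get_state()['position'])); crop("w14",175,160,475,310,2.6,"c14")
for v in (219,228): print(f(px2w("w14",325,160+v/2.6,.1462)))
E
```

```text
t49.58 pos [ 0.5889 -0.1227  0.1496] yaw -7.88 tilt 0.08 ft [-0.1  0.4 -1.4] grip 0.515
turn first 0.12; then tx 0.1 ty(down) 96.6 tz -3.0
[0.0003 0.195 ]
[0.0004 0.2169]
[0.0004 0.2153]
```

View pics/c14.png

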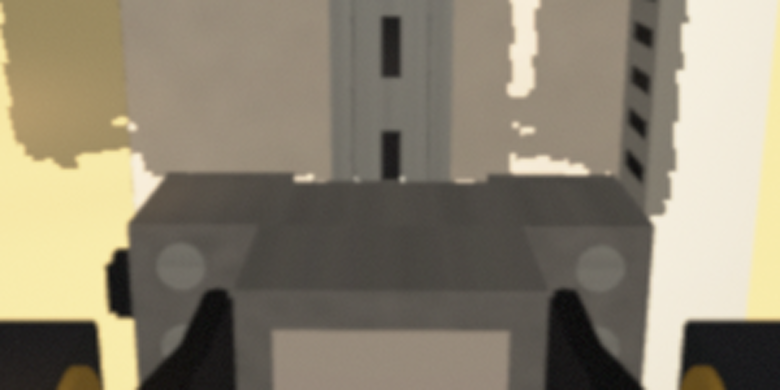

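Square, with the tab at crop (118,283) on the robot side. Lowering.

Request:
drive_tool(
  increments="0 30 -1 0.1 255;0 30 0 0 255;0 18 0 0 255;0 8 0 0 255;0 5 0 0 255;0 3 0 0 255;0 2 0 0 255;0 1 0 0 255;0 0 0 0 255;0 0 0 0 255",
)

```text
time: 50.88
position: [0.5893, -0.1256, 0.0536]
tool_rot: [-1.567, 0.111, -0.112]
ft_force: [-3.2, 0.7, 4.7]
grip_width: 0.514
```

Request:
drive_tool(
  increments="0 0 -2 0 255;0 0 -2 0 255;0 0 -2 0 255;0 0 -1 0 255;-0.5 0 -1 0 255;-0.5 0 -1 0 255;0 0 -1 0 255;0 0 0 0 255;0 0 0 0 255",
)

```text
time: 52.0
position: [0.5892, -0.1313, 0.0536]
tool_rot: [-1.563, 0.106, -0.112]
ft_force: [1.7, 7.6, 5.1]
grip_width: 0.515
```

```bash
python3 - <<'E'
from h import *
p=row(.1866,.0003); go(p[0],p[1],.0536,-8)
E
```

```text
t52.00 pos [ 0.5892 -0.1313  0.0536] yaw -7.94 tilt 0.35 ft [1.7 7.6 5.1] grip 0.515
turn first 0.06; then tx -1.4 ty(down) 0.0 tz 0.1
```

Request:
drive_tool(
  increments="0 0 -1 0 255;0 0 -1 0 255;0 0 -0.5 0 255;0 0 0 0 255;0 0 0 0 255",
)

```text
time: 52.62
position: [0.5892, -0.1314, 0.0536]
tool_rot: [-1.56, 0.105, -0.11]
ft_force: [2.3, 11.9, 7.1]
grip_width: 0.515
```

Request:
drive_tool(
  increments="0 -1 3 0 255;0 0 0 0 120;0 0 0 0 0;0 0 0 0 0;0 0 0 0 0;0 -30 0 0 0;0 -40 0 0 0;0 -30 0 -4.5 0;-17.5 0 42 0 0;-17.5 0 42 0 0;-17.5 0 42 0 0;-17.5 0 42 0 0;-17.5 0 42 0 0;-17.5 0 42 0 0;-17.5 0 42 0 0;-17.5 0 42 0 0;-17.5 0 42 0 0;-17.5 0 42 0 0;0 0 30 0 0;0 0 0 0 0",
)

```text
time: 55.12
position: [0.4395, 0.3276, 0.1533]
tool_rot: [-1.571, 0.046, -0.047]
ft_force: [0.5, -1.5, -0.3]
grip_width: 0.998
```

```bash
python3 - <<'E'
from h import *
snap("wrist","w15"); go(.4438,.3343,.042,-3.3); 
E
```

```text
t55.17 pos [0.4402 0.3255 0.1533] yaw -3.54 tilt 0.07 ft [-0.9 -1.2 -0.2] grip 0.997
turn first -0.24; then tx 3.1 ty(down) 111.3 tz 9.0
```

View pics/w15.png

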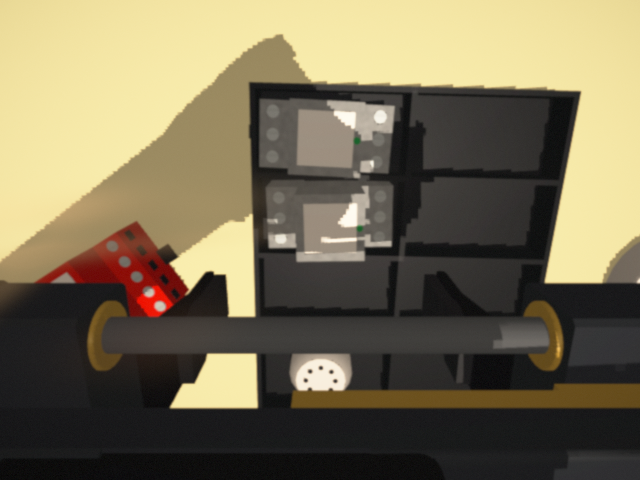

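```bash
python3 - <<'E'
from h import *
q=[px2w("w15",u,v,.038) for u,v in ((266,184),(393,182),(392,245),(268,249))]; print(np.mean(q,0),np.round(q,3))
q=[px2w("w15",u,v,.038) for u,v in ((260,99),(394,104),(392,175),(260,170))]; print(np.mean(q,0))
go(.4438,.3343,.042,-3.3)
E
```

```text
[0.44357202 0.33479969 0.038     ] [[0.4   0.36  0.038]
 [0.489 0.356 0.038]
 [0.488 0.31  0.038]
 [0.397 0.312 0.038]]
[0.44459183 0.38938777 0.038     ]
t55.17 pos [0.4402 0.3255 0.1533] yaw -3.54 tilt 0.07 ft [-0.9 -1.2 -0.2] grip 0.997
turn first -0.24; then tx 3.1 ty(down) 111.3 tz 9.0
```

Request:
drive_tool(
  increments="3 30 9 0.2 0;0 30 0 0 0;0 30 0 0 0;0 16 0 0 0;0 4.5 0 0 0;0 0 0 0 0;0 0 0 0 255;0 0 0 0 255;0 0 0 0 255;0 0 0 0 255;0 0 0 0 255;0 0 0 0 255;0 0 0 0 255;0 0 0 0 255",
)

```text
time: 56.92
position: [0.4438, 0.3342, 0.0431]
tool_rot: [-1.57, 0.052, -0.052]
ft_force: [-0.4, -0.0, 0.3]
grip_width: 0.516
```

```bash
python3 - <<'E'
from h import *
p=row(.238,.0003); go(p[0],p[1],.150,-8)
E
```

```text
t56.92 pos [0.4438 0.3342 0.0431] yaw -3.81 tilt 0.01 ft [-0.4 -0.   0.3] grip 0.516
turn first 4.19; then tx 207.4 ty(down) -106.9 tz -389.3
```

Request:
drive_tool(
  increments="0 -15 0 0 255;0 -30 0 0 255;0 -30 0 0 255;0 -32 0 0 255;0 0 0 4.3 255;20.7 0 -39 0 255;20.7 0 -39 0 255;20.7 0 -39 0 255;20.7 0 -39 0 255;20.7 0 -39 0 255;20.7 0 -39 0 255;20.7 0 -39 0 255;20.7 0 -39 0 255;20.7 0 -39 0 255;20.7 0 -39 0 255;0 0 0 0 255;0 0 0 0 255;0 0 0 0 255",
)

```text
time: 59.18
position: [0.5937, -0.0793, 0.1502]
tool_rot: [-1.567, 0.109, -0.109]
ft_force: [0.3, 0.4, -2.5]
grip_width: 0.518
```

```bash
python3 - <<'E'
from h import *
p=row(.238,.0003); go(p[0],p[1],.054,-8); snap("wrist","w16"); print(f(ctrl.get_state()['position'])); crop("w16",175,160,475,310,2.6,"c16")
for v in (219,228): print(f(px2w("w16",325,160+v/2.6,.1462)))
E
```

```text
t59.17 pos [ 0.5937 -0.0793  0.1502] yaw -7.97 tilt 0.07 ft [ 0.3  0.4 -2.5] grip 0.518
turn first 0.03; then tx 1.5 ty(down) 96.2 tz -0.6
[-0.0011  0.2386]
[-0.0009  0.2603]
[-0.0009  0.2587]
```

View pics/c16.png

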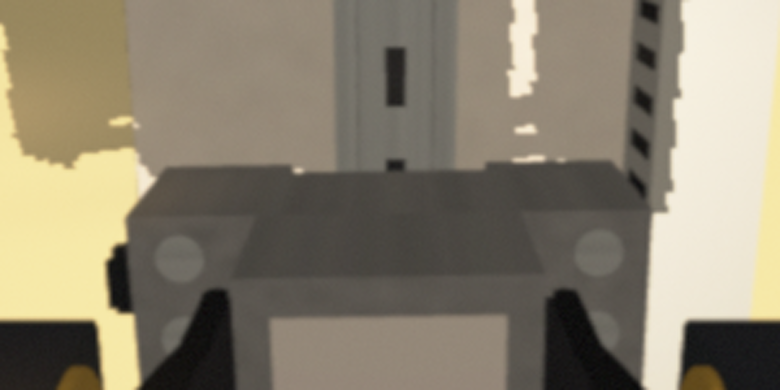

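Held with the tab at crop (118,278) on the robot side and the rail 1.5 mm to +x, so I'll correct that and lower.

Request:
drive_tool(
  increments="1.4 30 -2 0 255;0 30 0 0 255;0 18 0 0 255;0 8 0 0 255;0 5 0 0 255;0 3 0 0 255;0 1.5 0 0 255;0 1 0 0 255;0 0 0 0 255;0 0 0 0 255",
)

```text
time: 60.48
position: [0.5952, -0.0834, 0.0541]
tool_rot: [-1.568, 0.111, -0.112]
ft_force: [-0.2, -0.1, 2.3]
grip_width: 0.516
```

Request:
drive_tool(
  increments="0 0 -2 0 255;0 0 -2 0 255;0 0 -2 0 255;0 0 -1 0 255;-0.5 0 -1 0 255;-0.5 0 -1 0 255;0 0 -1 0 255;0 0 0 0 255;0 0 0 0 255",
)

```text
time: 61.6
position: [0.5947, -0.0885, 0.0542]
tool_rot: [-1.562, 0.107, -0.112]
ft_force: [2.6, 9.3, 4.9]
grip_width: 0.519
```

Request:
drive_tool(
  increments="0 0 -1 0 255;0 0 -1 0 255;0 0 0 0 255;0 0 0 0 255",
)

```text
time: 62.1
position: [0.5946, -0.0885, 0.0542]
tool_rot: [-1.56, 0.106, -0.111]
ft_force: [3.0, 12.7, 5.2]
grip_width: 0.512
```

```bash
python3 - <<'E'
from h import *
p=row(.2295,.0003); go(p[0],p[1],.0536,-8)
E
```

```text
t62.10 pos [ 0.5946 -0.0885  0.0542] yaw -7.95 tilt 0.51 ft [ 3.  12.7  5.2] grip 0.512
turn first 0.05; then tx -0.8 ty(down) 0.6 tz -0.2
```

Request:
drive_tool(
  increments="0 -1 4 0 255;0 0 0 0 120;0 0 0 0 0;0 0 0 0 0;0 0 0 0 0;0 -30 0 0 0;0 -40 0 0 0;0 -30 0 -2.7 0;-17.5 0 42 0 0;-17.5 0 42 0 0;-17.5 0 42 0 0;-17.5 0 42 0 0;-17.5 0 42 0 0;-17.5 0 42 0 0;-17.5 0 42 0 0;-17.5 0 42 0 0;-17.5 0 42 0 0;-17.5 0 42 0 0;-17.5 0 42 0 0;0 0 0 0 0",
)

```text
time: 64.6
position: [0.442, 0.3912, 0.154]
tool_rot: [-1.569, 0.069, -0.068]
ft_force: [-1.1, 0.2, 0.8]
grip_width: 0.999
```

```bash
python3 - <<'E'
from h import *
snap("wrist","w17"); go(.4443,.390,.042,-5.3); 
E
```

```text
t64.65 pos [0.4437 0.3883 0.1541] yaw -5.21 tilt 0.05 ft [-0.1 -0.9 -0.3] grip 1.001
turn first 0.09; then tx 0.5 ty(down) 112.1 tz 1.8
```

View pics/w17.png

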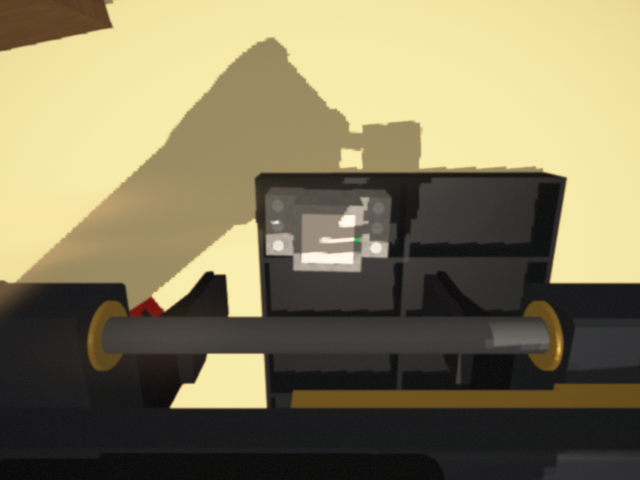

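The last relay is at (328,225), where expected.

Request:
drive_tool(
  increments="0.5 30 2 0 0;0 30 0 0 0;0 30 0 0 0;0 16 0 0 0;0 5 0 0 0;0 0 0 0 0;0 0 0 0 255;0 0 0 0 255;0 0 0 0 255;0 0 0 0 255;0 0 0 0 255;0 0 0 0 255;0 0 0 0 255;0 0 0 0 255",
)

```text
time: 66.4
position: [0.445, 0.389, 0.0436]
tool_rot: [-1.57, 0.074, -0.074]
ft_force: [-1.6, 0.2, 1.5]
grip_width: 0.516
```

```bash
python3 - <<'E'
from h import *
p=row(.284,.0003); go(p[0],p[1],.150,-8)
E
```

```text
t66.40 pos [0.445  0.389  0.0436] yaw -5.40 tilt 0.03 ft [-1.6  0.2  1.5] grip 0.516
turn first 2.60; then tx 213.8 ty(down) -106.4 tz -397.7
```

Request:
drive_tool(
  increments="0 -15 0 0 255;0 -30 0 0 255;0 -30 0 0 255;0 -32 0 0 255;0 0 0 2.6 255;21.4 0 -39.7 0 255;21.4 0 -39.7 0 255;21.4 0 -39.7 0 255;21.4 0 -39.7 0 255;21.4 0 -39.7 0 255;21.4 0 -39.7 0 255;21.4 0 -39.7 0 255;21.4 0 -39.7 0 255;21.4 0 -39.7 0 255;21.4 0 -39.7 0 255;0 0 0 0 255;0 0 0 0 255;0 0 0 0 255",
)

```text
time: 68.65
position: [0.6018, -0.0322, 0.1506]
tool_rot: [-1.567, 0.108, -0.108]
ft_force: [-0.8, 0.3, -2.1]
grip_width: 0.517
```

```bash
python3 - <<'E'
from h import *
p=row(.284,.0003); go(p[0],p[1],.0546,-8); snap("wrist","w18"); print(f(ctrl.get_state()['position'])); crop("w18",175,160,475,310,2.6,"c18")
for v in (219,228): print(f(px2w("w18",325,160+v/2.6,.1462)))
E
```

```text
t68.65 pos [ 0.6018 -0.0322  0.1506] yaw -7.87 tilt 0.06 ft [-0.8  0.3 -2.1] grip 0.517
turn first 0.13; then tx -0.0 ty(down) 96.0 tz -2.5
[0.0003 0.2865]
[0.0005 0.308 ]
[0.0006 0.3064]
```

View pics/c18.png

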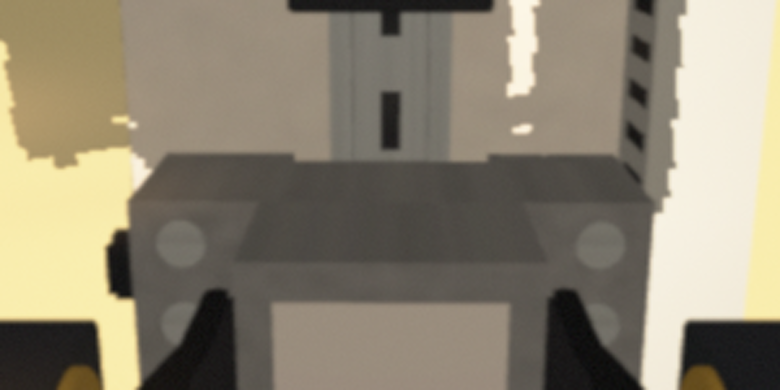

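Request:
drive_tool(
  increments="0 30 -4 0.1 255;0 30 0 0 255;0 18 0 0 255;0 8 0 0 255;0 5 0 0 255;0 3 0 0 255;0 1.5 0 0 255;0 1 0 0 255;0 0 0 0 255;0 0 0 0 255",
)

```text
time: 69.95
position: [0.6017, -0.038, 0.0546]
tool_rot: [-1.568, 0.111, -0.112]
ft_force: [-0.4, 0.6, 2.0]
grip_width: 0.516
```

Request:
drive_tool(
  increments="0 0 -2 0 255;0 0 -2 0 255;0 0 -2 0 255;0 0 -2 0 255;-0.5 0 -1 0 255;-0.5 0 -1 0 255;0 0 -1 0 255;0 0 0 0 255;0 0 0 0 255",
)

```text
time: 71.08
position: [0.6006, -0.046, 0.0546]
tool_rot: [-1.565, 0.107, -0.112]
ft_force: [3.7, 7.8, 4.0]
grip_width: 0.517
```

Request:
drive_tool(
  increments="0 0 -1 0 255;0 0 -1 0 255;0 0 0 0 255;0 0 0 0 255",
)

```text
time: 71.58
position: [0.6006, -0.046, 0.0546]
tool_rot: [-1.563, 0.106, -0.111]
ft_force: [3.3, 10.8, 3.8]
grip_width: 0.511
```

```bash
python3 - <<'E'
from h import *
p=row(.2725,.0003); go(p[0],p[1],.0546,-8)
E
```

```text
t71.58 pos [ 0.6006 -0.046   0.0546] yaw -7.91 tilt 0.34 ft [ 3.3 10.8  3.8] grip 0.511
turn first 0.09; then tx -0.7 ty(down) 0.0 tz -0.1
```

Request:
drive_tool(
  increments="0 -1 3.5 0 255;0 0 0 0 120;0 0 0 0 0;0 0 0 0 0;0 0 0 0 0;0 -30 0 0 0;0 -40 0 0 0;0 -30 0 0 0;0 0 20 0 0;0 0 20 0 0;0 0 0 0 0;0 0 0 0 0",
)

```text
time: 73.08
position: [0.604, -0.0078, 0.154]
tool_rot: [-1.569, 0.112, -0.109]
ft_force: [0.5, -0.8, 0.5]
grip_width: 0.998
```

```bash
python3 - <<'E'
from h import *
snap("wrist","w19"); p=row(.352,.0003); go(p[0],p[1],.036,-8)
E
```

```text
t73.12 pos [ 0.6041 -0.0084  0.1543] yaw -8.15 tilt 0.10 ft [ 0.2 -0.8  0.3] grip 0.998
turn first -0.15; then tx 1.0 ty(down) 118.3 tz 41.7
```

View pics/w19.png

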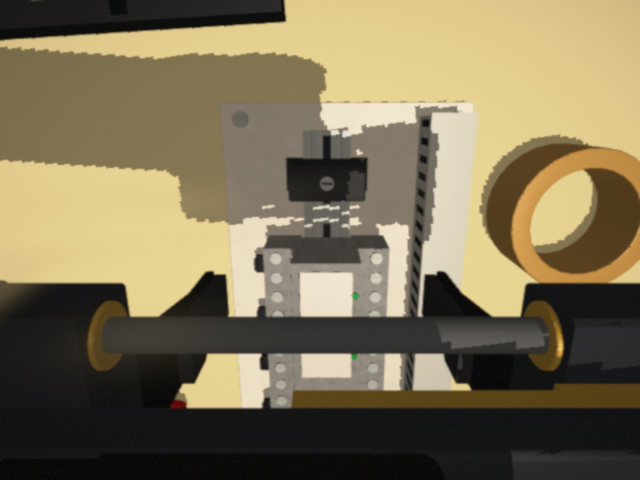

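The last relay is at (326,260) with its tabs on the robot side. The bracket screw is at (327,184), with a gap to close.

```bash
python3 - <<'E'
from h import *
print("br",f(px2w("w19",327,184,.063)),"edge",f(px2w("w19",270,262,.049)),f(px2w("w19",386,262,.049)))
E
```

```text
br [0.0006 0.3451] edge [-0.0402  0.2867] [0.0428 0.2865]
```

```bash
python3 - <<'E'
from h import *
crop("w19",225,130,425,280,4,"c19")
print([f(px2w("w19",327,v,.015)) for v in (237,240)])
print([w2px("w19",[*row(y),z]) for y,z in ((.297,.049),(.297,.015),(.3475,.063))])
E
```

```text
[array([0.0007, 0.295 ]), array([0.0007, 0.2926])]
[array([326.128942  , 248.20893363]), array([326.06188815, 234.61103956]), array([326.00939032, 180.18071721])]
```

View pics/c19.png

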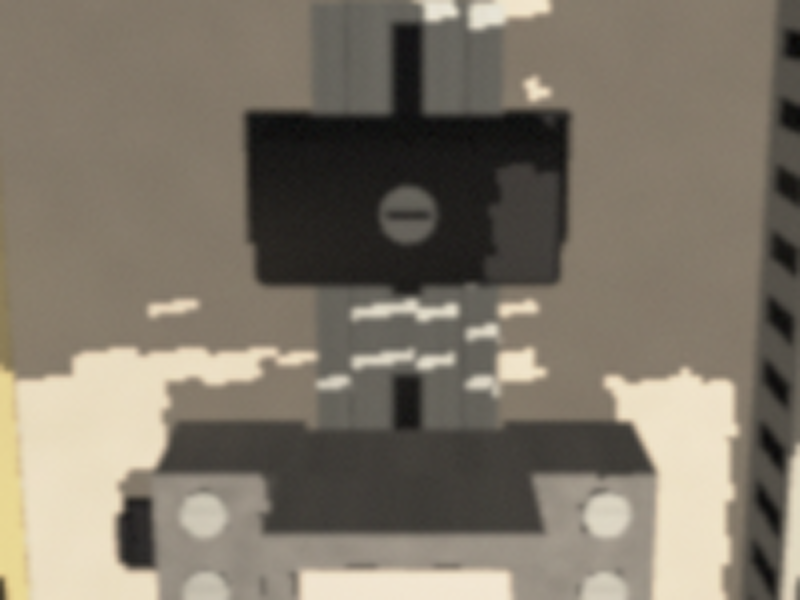

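The base edge is at crop row 472, which puts the row end at 297 mm, exactly 72 + 5×45. The bracket centre is at 345 mm and has to go to 309.

Request:
drive_tool(
  increments="1 0 20 0 0;0 0 20 0 0;0 35 0 0 0;0 35 0 0 0;0 28 0 0 0;0 14 0 0 0;0 6 0 0 0;0 0 0 0 255;0 0 0 0 255;0 0 0 0 255;0 0 0 0 255;0 0 0 0 255;0 0 0 0 255;0 0 0 0 255",
  squeeze=30,
)

```text
time: 74.88
position: [0.6107, 0.032, 0.0373]
tool_rot: [-1.567, 0.112, -0.11]
ft_force: [-4.0, 1.4, 4.6]
grip_width: 0.572
```

```bash
python3 - <<'E'
from h import *
p=row(.314,.0003); go(p[0],p[1],.036,-8);print(f(ctrl.get_state()['position']))
E
```

```text
t74.88 pos [0.6107 0.032  0.0373] yaw -8.10 tilt 0.08 ft [-4.   1.4  4.6] grip 0.572
turn first -0.10; then tx 0.1 ty(down) 1.3 tz -37.3
[2.000e-04 3.513e-01]
```

Request:
drive_tool(
  increments="0 0 -5 0 255;0 0 -7 0 255;0 0 -7 0 255;0 0 -6 0 255;0 0 -4 0 255;0 0 -2 0 255;0 0 -2 0 255;0 0 -2 0 255;0 0 -1 0 255;0 0 0 0 255;0 0 0 0 255",
)

```text
time: 76.25
position: [0.606, -0.0022, 0.0374]
tool_rot: [-1.566, 0.111, -0.11]
ft_force: [-2.9, 3.1, 5.1]
grip_width: 0.571
```

Request:
drive_tool(
  increments="0 0 -1 0 255;0 0 -1 0 255;0 0 -1 0 255;0 0 0 0 255;0 0 0 0 255",
)

```text
time: 76.88
position: [0.6056, -0.0044, 0.0373]
tool_rot: [-1.565, 0.111, -0.11]
ft_force: [-3.8, 3.7, 4.7]
grip_width: 0.573
```

```bash
python3 - <<'E'
from h import *
p=row(.314,.0003); go(p[0],p[1],.036,-8);print(f(ctrl.get_state()['position']))
E
```

```text
t76.88 pos [ 0.6056 -0.0044  0.0373] yaw -8.05 tilt 0.18 ft [-3.8  3.7  4.7] grip 0.573
turn first -0.05; then tx 0.0 ty(down) 1.3 tz -0.5
[3.000e-04 3.145e-01]
```

Still only sliding friction (3.7 N), so I'll push on in small steps.

Request:
drive_tool(
  increments="0 0 -1 0 255;0 0 -1 0 255;0 0 -1 0 255;0 0 0 0 255;0 0 0 0 255",
)

```text
time: 77.5
position: [0.6056, -0.0044, 0.0374]
tool_rot: [-1.562, 0.11, -0.109]
ft_force: [-3.3, 9.7, 4.6]
grip_width: 0.57
```

Request:
drive_tool(
  increments="0 0 -1 0 255;0 0 -1 0 255;0 0 0 0 255;0 0 0 0 255",
)

```text
time: 78.0
position: [0.6056, -0.0045, 0.0374]
tool_rot: [-1.559, 0.109, -0.108]
ft_force: [-1.3, 11.4, 3.9]
grip_width: 0.567
```

The bracket has stalled at 11 N, so it is against the last module. Release, lift and check.

Request:
drive_tool(
  increments="0 0 3 0 255;0 0 0.5 0 200;0 0 0 0 100;0 0 0 0 0;0 0 0 0 0;0 0 0 0 0;0 -30 0 0 0;0 -40 0 0 0;0 -40 0 0 0;0 -40 -20 0 0;0 -40 -40 0 0;0 0 -40 0 0;0 0 -40 0 0;0 0 0 0 0;0 0 0 0 0",
)

```text
time: 79.88
position: [0.586, -0.1463, 0.2269]
tool_rot: [-1.567, 0.111, -0.111]
ft_force: [-0.5, 0.5, -0.3]
grip_width: 1.004
```

```bash
python3 - <<'E'
from h import *
snap("wrist","w20"); snap("side","s20"); crop("s20",230,170,370,310,4.2,"c20"); crop("w20",200,60,440,310,2.4,"c21"); s=ctrl.get_state(); print(f(s['position']),s['position'])
E
```

```text
[0.0007 0.1724] [ 0.58625975 -0.14513053  0.22676699]
```

View pics/c20.png

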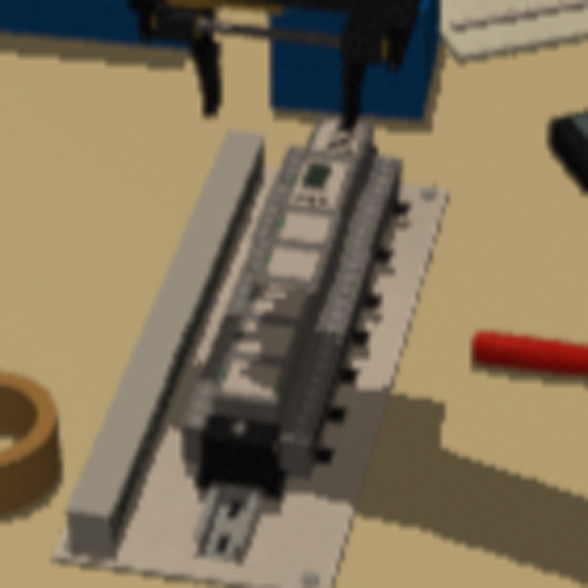

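View pics/c21.png

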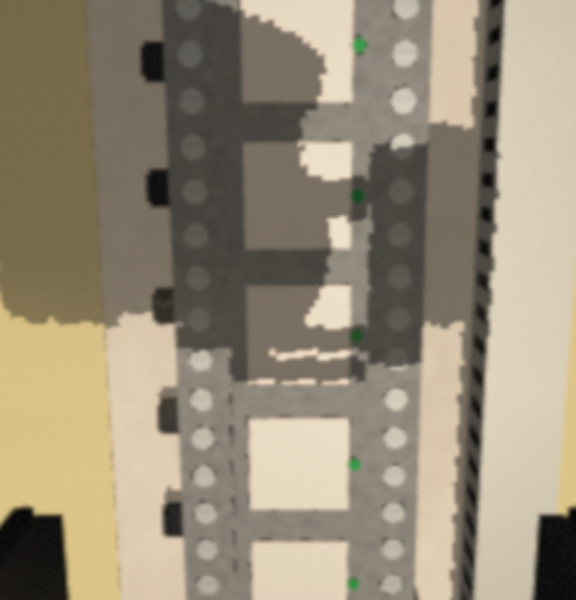

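The row looks continuous, with all tabs (seven, including the psu's) on the robot side. One last look at the bracket end and the sounder before I hand in.

Request:
drive_tool(
  increments="0 0 50 0 0;0 0 50 0 0;0 0 30 0 0;0 0 0 0 0;0 0 0 0 0",
)

```text
time: 80.6
position: [0.604, -0.0186, 0.227]
tool_rot: [-1.569, 0.111, -0.111]
ft_force: [-0.8, 0.2, -0.4]
grip_width: 1.001
```

```bash
python3 - <<'E'
from h import *
snap("wrist","w21"); crop("w21",225,130,425,280,4,"c22"); print([w2px("w21",[*row(y),z]) for y,z in ((.297,.049),(.309,.063))]); snap("top","t21"); snap("side","s21"); print(ctrl.get_state()['ft_force'])
a=cv2.imread("pics/t21.png")[170:320,120:450]; b=cv2.imread("pics/s21.png")[180:420,250:400]
cv2.imwrite("pics/c23.png",cv2.resize(a,None,fx=2.4,fy=2.4))
E
```

```text
[array([323.91302131, 210.46662415]), array([323.82473421, 200.22083249])]
[-0.44117072 -0.44424758  0.36799788]
```

View pics/c22.png

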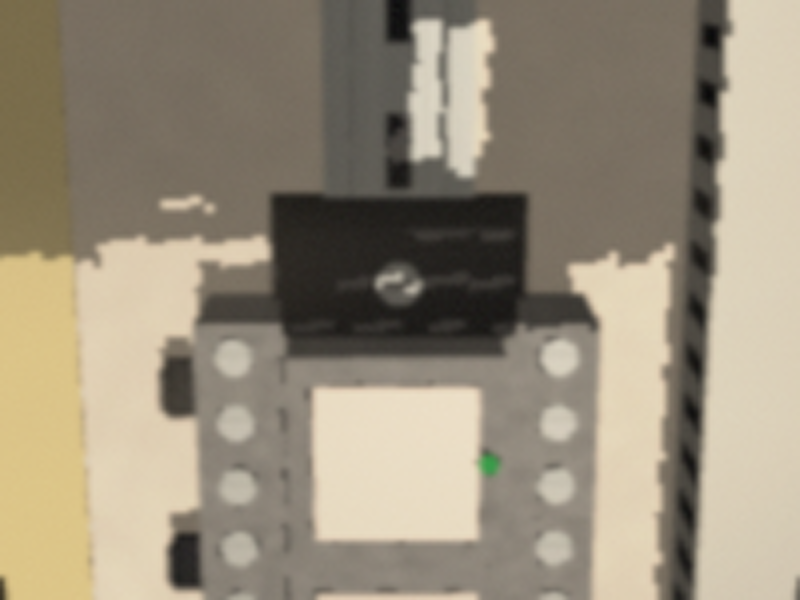

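View pics/s21.png

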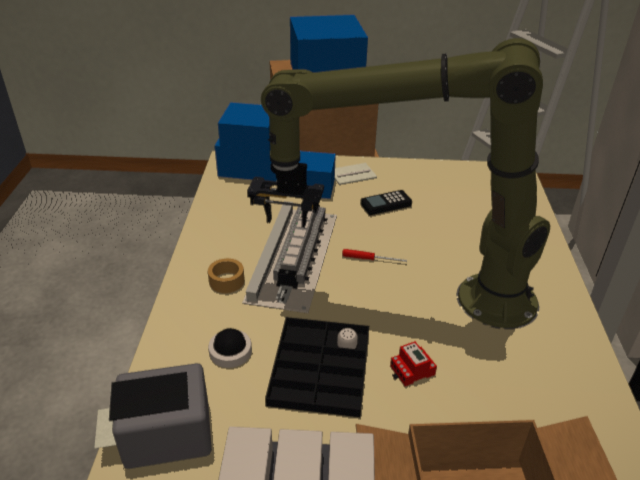

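View pics/c23.png

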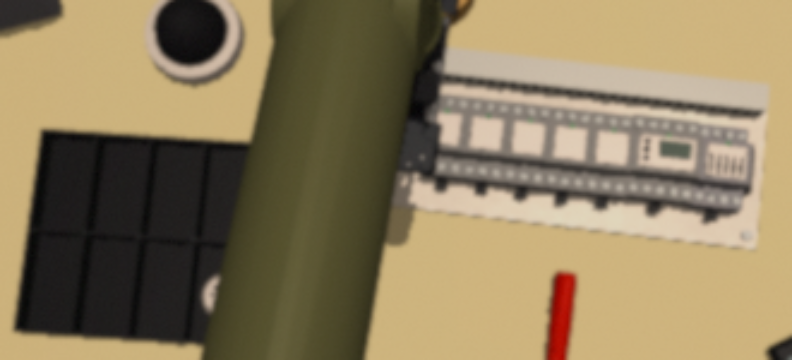

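The pictures show the bracket against the last module, with its screw at (325,201) against a predicted (324,200). The row is even, the tray is empty except for the sounder, and the bystanders have not moved.

```bash
python3 -c "
from h import *
print(workorder.close_job())"
```

```text
the job is handed in; nothing more can be done
None
```

The panel is made up and the job was handed in at about 81 s of the 210 s allowed; no verdict is reported. I slid the end bracket clear, then set the controller and all five relay modules on the rail. Each was pressed down until it seated, then pushed against its neighbour until it stopped at 9 to 13 N. The bracket then went back against the last module.

**Last checks:**
- **Row:** its end measured 297 mm from the power supply, equal to 72 + 5×45 mm, so I found no gap.
- **Bracket:** it stopped at about 11 N, and its screw was within about 1 pixel of where a flush fit puts it.
- **Latch tabs:** all are on the robot side.
- **Seating:** gripper heights matched full seating for every module.
- **Rest of the counter:** the tray holds only the sounder, which looks unmoved. Nothing else on the counter appears to have moved.

**What went wrong or disagreed:**
- **Lost grip:** the gripper lost the bracket halfway through the first slide. I gripped it again and finished the move.
- **Controller off centre:** it sits about 2 mm towards +x on the rail, inside the 5 mm limit.
- **Misread edge:** my first reading of the row end came out 10 mm short because I had taken the wrong edge; an enlarged crop put it right.

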